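# Hang the cleaned pliers back on the bench rack in order of length

## Task

The three cleaned pliers on the wire stand belong in the three empty bays of the wooden rack, between the longest and the shortest pliers that already hang at its ends. Hang each one astride the rail in its own bay, so that the row of five steps down in length from the longest to the shortest, and leave the two at the ends where they hang.

Things in the scene. Friction and masses are not known exactly. Their poses are not given: they have to be found in the camera images.
- pliers_1: Sturdy pliers, dark grey head, two-tone grey grips, 153 mm long, 74 across the grips, 15 thick. Origin: between the grip ends; x across the grips, y thickness, z up to the nose. Crotch, which rests on a rail: z = 91 mm; the gap widens to 37 at the grip ends. To hold: the flat joint from crotch to z = 112, 18 in x, 10 in y, or the nose above, 12 by 8. Starts on the wire stand, 60 from the next.
- pliers_10: Slim pliers with a bright steel nose and blue grips, 143 mm long, 74 across the grips, 11 thick. Origin: between the grip ends; x across the grips, y thickness, z up to the nose. Crotch, which rests on a rail: z = 85 mm; the gap widens to 38 at the grip ends. To hold: the flat joint from crotch to z = 104, 18 in x, 9 in y, or the nose above, 12 by 8. Starts on the wire stand, 60 from the next.
- pliers_7: Slim pliers with a bright steel nose and teal grips, 131 mm long, 82 across the grips, 11 thick. Origin: between the grip ends; x across the grips, y thickness, z up to the nose. Crotch, which rests on a rail: z = 83 mm; the gap widens to 44 at the grip ends. To hold: the flat joint from crotch to z = 102, 18 in x, 9 in y, or the nose above, 12 by 8. Starts on the wire stand, 60 from the next.
- pliers_2: The longest pliers, all black with a long, wide head, 167 mm long, 61 across the grips, 15 thick. Origin: between the grip ends; x across the grips, y thickness, z up to the nose. Crotch, which rests on a rail: z = 89 mm; the gap widens to 30 at the grip ends. To hold: the flat joint from crotch to z = 108, 18 in x, 8 in y, or the nose above, 12 by 8. Hangs in an end bay of the rack.
- pliers_9: The shortest pliers, with a stubby bright steel head and teal grips, 110 mm long, 88 across the grips, 12 thick. Origin: between the grip ends; x across the grips, y thickness, z up to the nose. Crotch, which rests on a rail: z = 75 mm; the gap widens to 48 at the grip ends. To hold: the flat joint from crotch to z = 94, 18 in x, 8 in y, or the nose above, 12 by 8. Hangs in the other end bay.
- rack: Fixed pine rack, 62 x 324 x 144 mm, with a round steel rail, 8 mm thick, its top at z = 115 mm, between cheeks at y = +-144. Origin: centre of the underside; y along the rail, x across, z up. Brass collars (diameter 15) part the rail into five bays, centres y = 100, 50, 0, -50, -100, each 44 wide. Pliers hang crosswise in them, x along the rack's x either way, crotch on the rail top.
Things that resemble listed ones, but are neither listed nor needed, are in the scene too. Leave any purple or red look-alike of the pliers_1 alone. What is shaped like the pliers_2 but red is not meant.

How it is judged:
At the end, for the whole second after the job is handed in: All five pliers hang upright (within 0.35 rad) and still, astride the rack's rail, seated within 10 mm of height, one per bay (origin within 20 mm along, 40 across), crosswise within 0.55 rad, in order of length: longest, 153, 143, 131 mm, shortest (z of pliers_2 in the frame of rack between 0.016 and 0.036 m and x of pliers_2 in the frame of rack between -0.04 and 0.04 m and angle between each of pliers_2, pliers_1, pliers_10, pliers_7, pliers_9's own z axis and vertical below 0.35 rad and angle between the x axis of each of pliers_2, pliers_1, pliers_10, pliers_7, pliers_9 and the x axis of rack, either way round below 0.55 rad and linear speed of each of pliers_2, pliers_1, pliers_10, pliers_7, pliers_9 below 0.03 m/s and z of pliers_1 in the frame of rack between 0.014 and 0.034 m and x of pliers_1 in the frame of rack between -0.04 and 0.04 m and z of pliers_10 in the frame of rack between 0.02 and 0.04 m and x of pliers_10 in the frame of rack between -0.04 and 0.04 m and z of pliers_7 in the frame of rack between 0.022 and 0.042 m and x of pliers_7 in the frame of rack between -0.04 and 0.04 m and z of pliers_9 in the frame of rack between 0.03 and 0.05 m and x of pliers_9 in the frame of rack between -0.04 and 0.04 m and ((y of pliers_2 in the frame of rack between 0.08 and 0.12 m and y of pliers_1 in the frame of rack between 0.03 and 0.07 m and y of pliers_10 in the frame of rack between -0.02 and 0.02 m and y of pliers_7 in the frame of rack between -0.07 and -0.03 m and y of pliers_9 in the frame of rack between -0.12 and -0.08 m) or (y of pliers_2 in the frame of rack between -0.12 and -0.08 m and y of pliers_1 in the frame of rack between -0.07 and -0.03 m and y of pliers_10 in the frame of rack between -0.02 and 0.02 m and y of pliers_7 in the frame of rack between 0.03 and 0.07 m and y of pliers_9 in the frame of rack between 0.08 and 0.12 m))); the robot touches nothing.
It fails at once if the longest pliers, already in place, are shifted by more than 30 mm (distance of pliers_2 from where it was at the start of the episode above 0.03 m).
It fails at once if the shortest pliers, already in place, are shifted by more than 30 mm (distance of pliers_9 from where it was at the start of the episode above 0.03 m).
It also fails if it takes over 125 s, if anything falls off the work surface, if the arm or the gripper's body presses on something with over 40 N, if the wrist force passes 120 N, or if a joint passes its speed limit or range.

## Robot

A 6-joint arm with a two-finger parallel gripper is mounted at the origin on a cart in front of the work surface, level with it; the furniture and walls round the work are solid. World frame = base frame: x ahead of the robot, y to its left, z up, the work surface at z = 0. Lengths are in m, angles in rad, forces in N, time in s.
With the tool pointing down it reaches from about 0.25 to 0.8 m from the base axis. Payload 8.5 kg.
Tool frame: the origin (TCP) lies midway between the tips of the shut fingers; the grasp point (between the pads) lies 19 mm behind it; z points along the fingers, y is the line along which they close (so a half turn about z gives the same grasp; the last joint's range is limited). The gripper opens to 85 mm and grips with 20 to 120 N. Pads are 22 mm wide; open, the fingers measure 114 mm over their backs; the gripper's body (76 mm by 85 mm) begins 54 mm behind the grasp point. The pads swing forward as they close: fully open they stand 13 mm farther back than shut.
Start: joints at [-1.231, 0.238, -0.013, 1.319, 0, 1.571], TCP at [0.175, -0.495, 0.192] pointing down, gripper open.
Joint ranges: [-2.66, 2.66], [-1.03, 1.9], [-1.14, 1.46], [-1.82, 2.27], [-1.45, 1.34], [-3.14, 3.14]. Speed limits (rad/s): [2.22, 2.22, 2.79, 3.14, 3.14, 3.14].

## Interface

Orientations are given as a unit quaternion [w, x, y, z].
In Python, from cell import arm gives the robot as it stands.
- The arm moves only by the tool apply_moves, never from a script. Its argument "steps" is a list of rows, each a list of 7 numbers: the turn, a rotation vector about the tool's x, y, z in rad, then the shift along the tool's x, y, z in m, then the closure in counts, from 0 (fully open) to 255 (shut). In form: [[wx, wy, wz, tx, ty, tz, hand], ...]. A call has 1 to 5 rows; each row is the pose to reach, as a shift and turn from the pose commanded when the call began, along the tool's axes at that moment; what a row does not reach only later rows make up. A row lasts 1/12 s, in which the tool goes at most 41.7 mm and 7.16 degrees, less where a joint would pass 70% of its speed; a pose out of reach is approached as far as the arm can. A call with a gripper value outside its range is refused whole. The fingers move at their own pace and stop on an object; "squeeze" is the grip in N (left out, the last holds). Time passes only in rows, so rows that repeat a pose let the fingers close. It gives the time, the measured TCP pose, the force, the opening and the grip force at its end, in the units of the state.
- arm.observe(): the state, without advancing time (a new reading comes with each control period).
- arm.camera(name): name is "side" or "top"; returns a dict with "img" (384x512x3 uint8, red, green, blue), "fx", "fy", "cx", "cy" (pixels), "R" (3x3) and "t" (3): a world point X has camera coordinates R X + t. Camera axes: x right, y down, z forward; pixel columns grow to the right and rows downward; lengths in m; the calibration is good to about 2 mm. A picture is of the moment at which its call begins. There is no depth.
- arm.close_job(): hands the job in; it is judged then, once.
The state is a dict: "t": time; "q": joint angles; "joint_velocities": joint speeds; "joint_efforts": joint torques, N m; "position": TCP position; "tcp_rot": TCP orientation; "contact_force": force on the tool from outside, world axes, zero at the start; "moment": the same for the moment, N m; "finger_gap": finger opening in m; "grasp_force": force on a finger pad.
Only numpy, scipy, OpenCV 4.12 (cv2) and the standard library are available. Lean on these libraries where they do the work, as an engineer would, in place of code of your own. Each camera call takes 0.05 s, during which the arm holds its last target. There are 200 camera calls.

## Working session

There is one attempt and no reset: what is moved stays moved. The work goes in short steps, Python scripts to look and compute and a tool call to move; the robot and the scene stay as the last step left them, time stands still between calls to the robot, and variables do not carry over. Pictures are saved under pics/ and viewed, at most 14 in all, crops included, and the job is handed in when it is done.

Besides the shell and the picture viewer there is one more tool, called after "Request:" as name([rows], argument=value, ...), one row to a line, values as JSON. apply_moves: Moves the arm, as the interface text tells. Its arguments: {"type":"object","properties":{"steps":{"type":"array","items":{"type":"array","items":{"type":"number"}}},"squeeze":{"type":"number"}},"required":["steps"]}

```bash
ls; mkdir -p pics
python3 - <<'E'
from cell import arm
import cv2,pickle
print(arm.observe())
for n in("side","top"):
    c=arm.camera(n); pickle.dump(c,open(n+"0.pkl","wb"))
    cv2.imwrite(f"pics/{n}0.png",cv2.resize(c["img"][:,:,::-1],None,fx=1.5,fy=1.5,interpolation=cv2.INTER_CUBIC))
    print(n,{k:c[k] for k in c if k!="img"})
E
```

```text
pics
{'t': 0.0, 'q': array([-1.23099952e+00,  2.38764908e-01, -1.43111120e-02,  1.31920358e+00,
       -1.58461100e-05,  1.57080482e+00]), 'joint_velocities': array([ 0.00194749, -0.00019586, -0.00045133, -0.00018484,  0.00194444,
        0.00036772]), 'joint_efforts': array([-2.82631052e-03, -5.38789451e+01,  3.46438444e+01,  1.85505050e-02,
       -2.63604552e-04,  3.75952581e-06]), 'position': array([ 0.17480643, -0.49450679,  0.19156387]), 'tcp_rot': array([-7.29618847e-04,  9.85602396e-01,  1.69077990e-01, -1.33209731e-04]), 'contact_force': array([-0.0683702 ,  0.50821444, -0.04031897]), 'moment': array([-0.02318655,  0.00033654, -0.00902546]), 'grasp_force': 0.0, 'finger_gap': 0.08532262089253496}
side {'fx': 479.6469763494032, 'fy': 479.6469763494032, 'cx': 260.0374683554542, 'cy': 186.27171460843545, 'R': array([[-0.83002401, -0.55757024, -0.01325041],
       [-0.28252055,  0.44081952, -0.85197435],
       [ 0.48087658, -0.70341565, -0.52341584]]), 't': array([0.519815  , 0.15366908, 1.07524057])}
top {'fx': 432.4611229172487, 'fy': 432.4611229172487, 'cx': 261.6436590371896, 'cy': 190.3603220253177, 'R': array([[-4.36570969e-02, -9.99046483e-01, -4.28191464e-04],
       [-9.76623838e-01,  4.27675431e-02, -2.10658054e-01],
       [ 2.10475500e-01, -8.77853708e-03, -9.77559717e-01]]), 't': array([0.1543306 , 0.495807  , 1.06194304])}
```

View pics/side0.png

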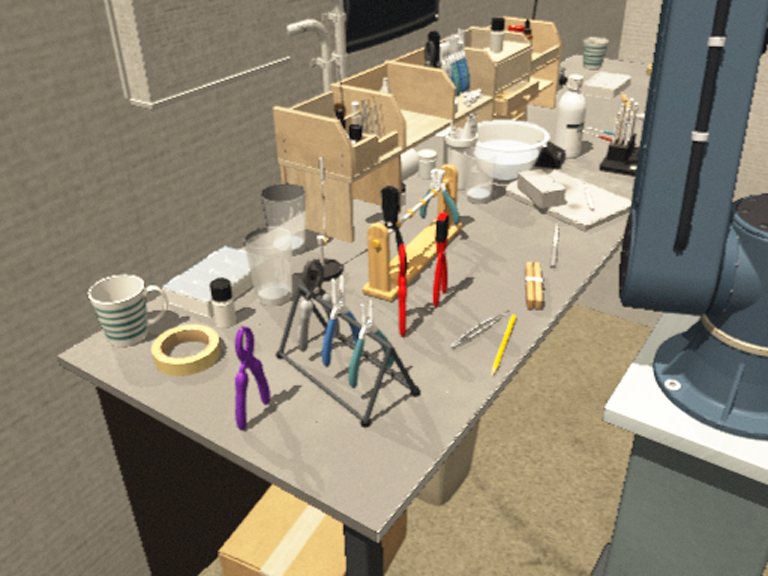

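View pics/top0.png

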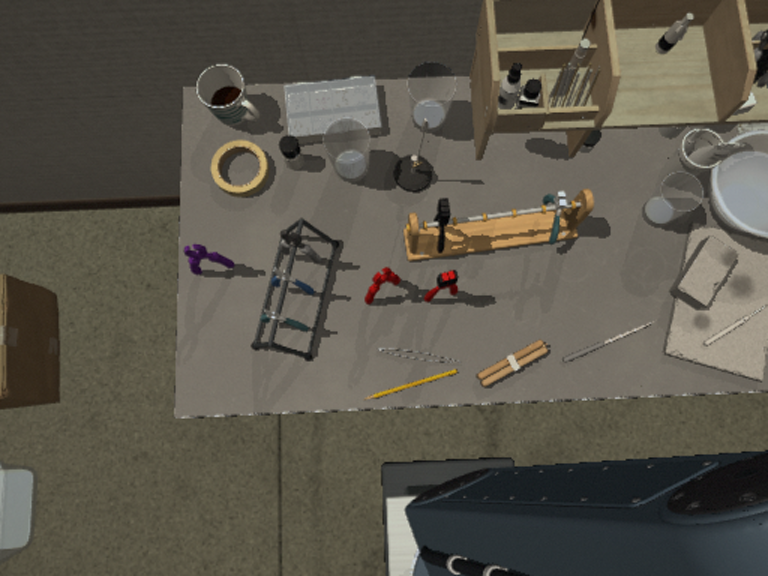

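The side view shows the stand at about (340,340) with grey, blue and teal pliers. The rack runs from (385,270) to (450,190), with the black-headed longest pliers at its near end and the teal shortest at its far end. In the top view the rack spans (415,235) to (585,205), and the stand's three pliers are near (300,245), (285,283) and (275,318). I'll zoom in on both.

Run:
```python
import cv2,pickle
for n,(a,b,w,h) in {"side":(175,100,140,190),"top":(160,115,245,130)}.items():
    im=pickle.load(open(n+"0.pkl","rb"))["img"][b:b+h,a:a+w,::-1]
    f=3.15
    cv2.imwrite(f"pics/{n}z.png",cv2.resize(im,None,fx=f,fy=f,interpolation=cv2.INTER_CUBIC))
```

```text
(no output)
```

View pics/sidez.png

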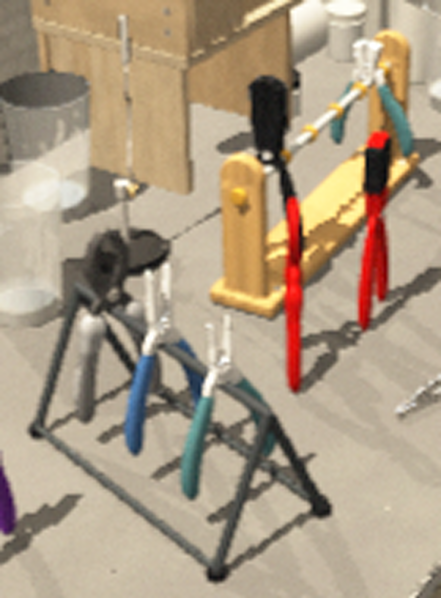

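View pics/topz.png

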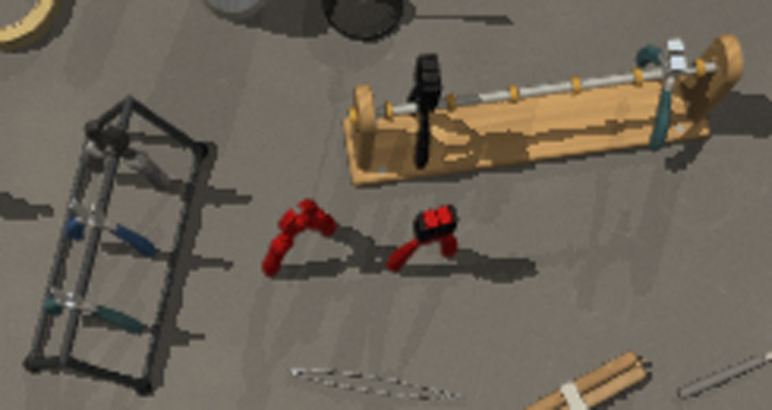

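The crops show six collars on the rail, the black pliers between the first two and the teal shortest pliers in the last bay. The stand's ridge runs from (128,100) to (65,362) in the top crop, with the pliers hanging across it. Next I'll triangulate.

```bash
cat > h.py <<'E'
import numpy as np,pickle
C={n:pickle.load(open(f"{n}0.pkl","rb")) for n in("side","top")}
O={"side":(175,100),"top":(160,115)}
def ray(n,p,crop=True):
    c=C[n]; u=np.array(p,float)
    if crop: u=u/3.15+O[n]
    d=c["R"].T@[(u[0]-c["cx"])/c["fx"],(u[1]-c["cy"])/c["fy"],1]
    return -c["R"].T@c["t"],d/np.linalg.norm(d)
def plane(n,p,z,crop=True):
    o,d=ray(n,p,crop); return o+d*(z-o[2])/d[2]
def tri(ps,pt,crop=True):
    (o1,d1),(o2,d2)=ray("side",ps,crop),ray("top",pt,crop)
    s=np.linalg.lstsq(np.c_[d1,-d2],o2-o1,rcond=None)[0]
    a,b=o1+s[0]*d1,o2+s[1]*d2
    return (a+b)/2,np.linalg.norm(a-b)
E
python3 - <<'E'
from h import *
import cv2
np.set_printoptions(precision=4,suppress=True)
print("ridge far",tri((80,293),(128,100)));print("ridge near",tri((268,412),(65,362)))
print("nose1 ",tri((108,240),(108,135)),"joint7",tri((223,372),(72,300)),"joint10",tri((165,325),(93,217)))
top=C["top"]["img"]; side=C["side"]["img"]
for n,im in(("top",top),("side",side)):
    h=cv2.cvtColor(im,cv2.COLOR_RGB2HSV)
    a,b=O[n]
    for nm,lo,hi in(("blue",(100,110,40),(115,255,255)),("teal",(85,70,40),(99,255,255)),("gold",(15,150,140),(30,255,255)),("bright",(0,0,190),(179,45,255))):
        m=cv2.inRange(h,np.array(lo),np.array(hi)); 
        w=(140,190) if n=="side" else (245,130)
        m=m[b:b+w[1],a:a+w[0]]
        k,_,s,c=cv2.connectedComponentsWithStats(m)
        print(n,nm,[(s[i][4],(c[i]*3.15).round(0).tolist()) for i in range(1,k) if s[i][4]>=5][:14])
cs=[(388,109),(450,101),(513,93),(576,84),(638,75),(700,66)]
P=np.array([plane("top",c,.111) for c in cs]);print(P,np.linalg.norm(np.diff(P,axis=0),axis=1))
for z in(0,):print("feet",[plane("top",p,.004)for p in((205,150),(145,385),(35,365),(90,130))])
E
```

```text
ridge far (array([0.6066, 0.2796, 0.1063]), np.float64(0.004984139796498187))
ridge near (array([0.4015, 0.331 , 0.1119]), np.float64(0.0008420855787115709))
nose1  (array([0.563 , 0.2884, 0.1685]), np.float64(0.0023564085030851035)) joint7 (array([0.4453, 0.3226, 0.1223]), np.float64(0.003332197947928745)) joint10 (array([0.5073, 0.3049, 0.1277]), np.float64(0.004740797475980185))
top blue [(np.int32(19), [73.0, 227.0]), (np.int32(41), [136.0, 241.0])]
top teal [(np.int32(20), [648.0, 53.0]), (np.int32(49), [661.0, 120.0]), (np.int32(12), [51.0, 304.0]), (np.int32(42), [119.0, 318.0])]
top gold [(np.int32(8), [699.0, 65.0]), (np.int32(8), [637.0, 74.0]), (np.int32(8), [575.0, 83.0]), (np.int32(8), [351.0, 115.0])]
top bright [(np.int32(13), [674.0, 44.0]), (np.int32(16), [676.0, 61.0]), (np.int32(34), [572.0, 396.0])]
side blue [(np.int32(137), [137.0, 402.0]), (np.int32(27), [194.0, 383.0])]
side teal [(np.int32(55), [398.0, 121.0]), (np.int32(11), [336.0, 130.0]), (np.int32(8), [250.0, 389.0]), (np.int32(125), [193.0, 445.0]), (np.int32(12), [268.0, 442.0])]
side gold [(np.int32(2
[... 463 characters left out ...]
64.0]), (np.int32(137), [426.0, 107.0]), (np.int32(789), [190.0, 205.0]), (np.int32(170), [325.0, 153.0]), (np.int32(8), [59.0, 132.0]), (np.int32(1086), [37.0, 222.0]), (np.int32(21), [432.0, 170.0]), (np.int32(31), [274.0, 196.0]), (np.int32(11), [120.0, 182.0]), (np.int32(61), [418.0, 211.0]), (np.int32(22), [104.0, 215.0]), (np.int32(152), [411.0, 250.0])]
[[ 0.591   0.0749  0.111 ]
 [ 0.5954  0.0255  0.111 ]
 [ 0.5998 -0.0248  0.111 ]
 [ 0.6051 -0.0753  0.111 ]
 [ 0.6104 -0.1252  0.111 ]
 [ 0.6158 -0.1752  0.111 ]] [0.0496 0.0505 0.0508 0.0501 0.0503]
feet [array([0.5944, 0.2285, 0.004 ]), array([0.3929, 0.2838, 0.004 ]), array([0.4137, 0.3757, 0.004 ]), array([0.6168, 0.3279, 0.004 ])]
```

Measurements are consistent: collars are 50 mm apart, and the stand feet, ridge and joints agree. Targets:

| Pliers | Stand position (x, y) | Bay position (x, y) |
|---|---|---|
| pliers_1 | (.563, .289) | (.598, .000) |
| pliers_10 | (.505, .304) | (.603, -.050) |
| pliers_7 | (.446, .319) | (.608, -.100) |

Tool y angle is 75.7° at the stand and 5.6° at the rack.

```bash
cat >> h.py <<'E'
def chain(W,start=None):
    """W: (x,y,z,yaw_deg of tool y); prints turn and shift per call, each from the previous pose"""
    if start is None:
        from cell import arm
        from scipy.spatial.transform import Rotation as Ro
        s=arm.observe(); q=s["tcp_rot"]; R=Ro.from_quat([*q[1:],q[0]]).as_matrix(); p=s["position"]
        a=np.degrees(np.arctan2(R[1,1],R[0,1])); print("now",p.round(4),"yaw",a.round(2),"tilt",R[:,2].round(3),"F",s["contact_force"].round(1),"gap",round(s["finger_gap"],4),"g",round(s["grasp_force"],1),"t",s["t"],"q",s["q"].round(2))
    else: p,a=np.array(start[:3]),start[3]
    for w in W:
        r=np.radians(a); d=np.array(w[:3])-p
        T=np.array([[-np.sin(r),np.cos(r),0],[np.cos(r),np.sin(r),0],[0,0,-1]])
        dw=-np.radians((w[3]-a+180)%360-180)
        print("wz %.3f"%dw,"shift",(T@d).round(3)); p,a=np.array(w[:3]),w[3]
E
python3 - <<'E'
from h import *
chain([(.32,-.42,.30,-41.3),(.45,-.28,.34,-12.1),(.52,-.10,.34,17.1),(.56,.08,.34,46.3),(.563,.26,.30,75.7),(.563,.289,.25,75.7)])
E
```

```text
now [ 0.1749 -0.4946  0.1916] yaw -70.53 tilt [-0.     0.001 -1.   ] F [ 0.3 -0.  -0.6] gap 0.0855 g 0.0 t 0.1 q [-1.23  0.24 -0.01  1.32  0.    1.57]
wz -0.510 shift [ 0.162 -0.022 -0.108]
wz -0.510 shift [ 0.191  0.005 -0.04 ]
wz -0.510 shift [0.191 0.031 0.   ]
wz -0.510 shift [0.16  0.091 0.   ]
wz -0.513 shift [0.122 0.132 0.04 ]
wz -0.000 shift [0.007 0.028 0.05 ]
```

Request:
apply_moves([
  [0, 0, -0.51, 0.162, -0.022, -0.108, 0],
  [0, 0, -0.51, 0.162, -0.022, -0.108, 0],
  [0, 0, -0.51, 0.162, -0.022, -0.108, 0],
  [0, 0, -0.51, 0.162, -0.022, -0.108, 0],
  [0, 0, -0.51, 0.162, -0.022, -0.108, 0],
])

```text
t: 0.52
position: [0.3225, -0.4189, 0.3019]
tcp_rot: [0.001, 0.909, 0.416, 0.0]
contact_force: [-0.2, -1.0, 0.4]
finger_gap: 0.0852
grasp_force: 0.0
```

Request:
apply_moves([
  [0, 0, -0.51, 0.191, 0.005, -0.04, 0],
  [0, 0, -0.51, 0.191, 0.005, -0.04, 0],
  [0, 0, -0.51, 0.191, 0.005, -0.04, 0],
  [0, 0, -0.51, 0.191, 0.005, -0.04, 0],
  [0, 0, -0.51, 0.191, 0.005, -0.04, 0],
])

```text
t: 0.93
position: [0.452, -0.2775, 0.3406]
tcp_rot: [-0.0, 0.775, 0.632, 0.0]
contact_force: [-0.2, -0.6, -0.5]
finger_gap: 0.0853
grasp_force: 0.0
```

Request:
apply_moves([
  [0, 0, -0.51, 0.191, 0.031, 0, 0],
  [0, 0, -0.51, 0.191, 0.031, 0, 0],
  [0, 0, -0.51, 0.191, 0.031, 0, 0],
  [0, 0, -0.51, 0.191, 0.031, 0, 0],
  [0, 0, -0.51, 0.191, 0.031, 0, 0],
])

```text
t: 1.35
position: [0.5212, -0.0965, 0.3399]
tcp_rot: [-0.0, 0.59, 0.807, 0.0]
contact_force: [0.6, -0.3, -0.1]
finger_gap: 0.0853
grasp_force: 0.0
```

Run:
```python
from h import *
chain([(.56,.08,.34,46.3),(.563,.26,.30,75.7),(.563,.289,.25,75.7)])
```

```text
now [ 0.5212 -0.0965  0.3399] yaw 17.66 tilt [-0.001  0.001 -1.   ] F [ 0.6 -0.3 -0.1] gap 0.0853 g 0.0 t 1.35 q [-0.18  0.25  0.37  1.7   0.    1.08]
wz -0.500 shift [ 0.156  0.091 -0.   ]
wz -0.513 shift [0.122 0.132 0.04 ]
wz -0.000 shift [0.007 0.028 0.05 ]
```

Request:
apply_moves([
  [0, 0, -0.5, 0.156, 0.091, 0, 0],
  [0, 0, -0.5, 0.156, 0.091, 0, 0],
  [0, 0, -0.5, 0.156, 0.091, 0, 0],
  [0, 0, -0.5, 0.156, 0.091, 0, 0],
  [0, 0, -0.5, 0.156, 0.091, 0, 0],
])

```text
t: 1.77
position: [0.562, 0.0808, 0.3393]
tcp_rot: [-0.001, 0.371, 0.928, 0.0]
contact_force: [0.1, 0.1, -0.5]
finger_gap: 0.0854
grasp_force: 0.0
```

Request:
apply_moves([
  [0, 0, -0.51, 0.122, 0.132, 0.04, 0],
  [0, 0, -0.51, 0.122, 0.132, 0.04, 0],
  [0, 0, -0.51, 0.122, 0.132, 0.04, 0],
  [0, 0, -0.51, 0.122, 0.132, 0.04, 0],
  [0, 0, -0.51, 0.122, 0.132, 0.04, 0],
])

```text
t: 2.18
position: [0.5654, 0.2599, 0.298]
tcp_rot: [-0.001, 0.126, 0.992, -0.0]
contact_force: [0.3, -1.2, -0.4]
finger_gap: 0.0853
grasp_force: 0.0
```

Request:
apply_moves([
  [0, 0, 0, 0.007, 0.028, 0.05, 0],
  [0, 0, 0, 0.007, 0.028, 0.05, 0],
  [0, 0, 0, 0.007, 0.028, 0.05, 0],
  [0, 0, 0, 0.007, 0.028, 0.05, 0],
])

```text
t: 2.52
position: [0.566, 0.2844, 0.2496]
tcp_rot: [-0.001, 0.13, 0.991, -0.001]
contact_force: [0.4, -0.7, 1.3]
finger_gap: 0.0857
grasp_force: 0.0
```

Run:
```python
from h import *
chain([(.563,.289,.22,75.7),(.563,.289,.136,75.7)])
from cell import arm
import cv2
c=arm.camera("side");cv2.imwrite("pics/a.png",cv2.resize(c["img"][60:300,140:400,::-1],None,fx=2.4,fy=2.4,interpolation=cv2.INTER_CUBIC))
```

```text
now [0.566  0.2844 0.2496] yaw 75.01 tilt [-0.002 -0.001 -1.   ] F [ 0.4 -0.7  1.3] gap 0.0857 g 0.0 t 2.5167 q [ 0.47  0.43  0.41  1.56 -0.    0.73]
wz -0.012 shift [0.004 0.004 0.03 ]
wz -0.000 shift [0.    0.    0.084]
```

View pics/a.png

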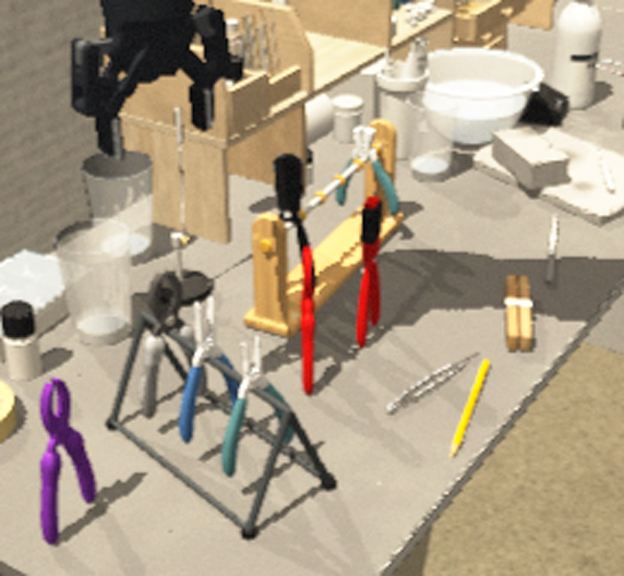

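The fingers, at about (115,150) and (205,125), straddle the grey head at (163,290). I'll descend and grip.

Request:
apply_moves([
  [0, 0, -0.01, -0.004, 0.004, 0.04, 0],
  [0, 0, -0.01, -0.004, 0.004, 0.08, 0],
  [0, 0, -0.01, -0.004, 0.004, 0.114, 0],
  [0, 0, -0.01, -0.004, 0.004, 0.114, 0],
])

```text
t: 2.9
position: [0.569, 0.2848, 0.1313]
tcp_rot: [-0.003, 0.126, 0.992, -0.002]
contact_force: [-0.5, -0.6, -1.3]
finger_gap: 0.0853
grasp_force: 0.0
```

Request:
apply_moves([
  [0, 0, 0, 0, 0, 0, 255],
  [0, 0, 0, 0, 0, 0, 255],
  [0, 0, 0, 0, 0, 0, 255],
  [0, 0, 0, 0, 0, 0, 255],
  [0, 0, 0, 0, 0, 0, 255],
], squeeze=50)

```text
t: 3.32
position: [0.5725, 0.2879, 0.1382]
tcp_rot: [0.001, 0.126, 0.992, 0.001]
contact_force: [0.7, -0.5, 0.8]
finger_gap: 0.0256
grasp_force: 0.0
```

Request:
apply_moves([
  [0, 0, 0, 0, 0, 0, 255],
  [0, 0, 0, 0, 0, 0, 255],
  [0, 0, 0, 0, 0, 0, 255],
  [0, 0, 0, 0, 0, 0, 255],
  [0, 0, 0, 0, 0, 0, 255],
])

```text
t: 3.73
position: [0.5723, 0.2881, 0.1376]
tcp_rot: [0.001, 0.126, 0.992, 0.001]
contact_force: [-0.3, 0.1, 6.2]
finger_gap: 0.0001
grasp_force: 3.6
```

Run:
```python
from h import *
chain([])
from cell import arm
import cv2
c=arm.camera("side");cv2.imwrite("pics/b.png",cv2.resize(c["img"][100:260,140:300,::-1],None,fx=3,fy=3,interpolation=cv2.INTER_CUBIC))
```

```text
now [0.5723 0.2881 0.1376] yaw 75.58 tilt [ 0.002  0.001 -1.   ] F [-0.3  0.1  6.2] gap 0.0001 g 3.6 t 3.7333 q [0.47 0.46 0.17 1.28 0.   0.72]
```

View pics/b.png

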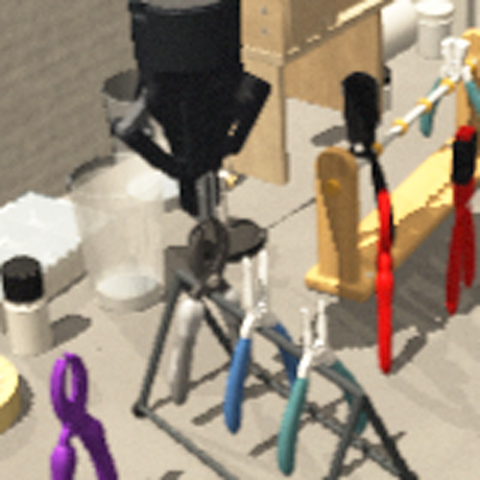

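The gap closed to 0: the fingers shut at (205,205), behind the head at (208,245), because I had the sign of the x correction wrong. I'll refine the pliers' positions along the ridge plane.

Run:
```python
from h import *
np.set_printoptions(precision=4,suppress=True)
A=np.array([.6056,.2782,0]);B=np.array([.4033,.3298,0]);e=(A-B)/np.linalg.norm(A-B);n=np.array([-e[1],e[0],0]);M=(A+B)/2
def rp(cam,p):
    o,d=ray(cam,p); X=o+d*(n@(M-o))/(n@d); return X,"s",((X-M)@e).round(4)
for nm,p in(("1top",(110,230)),("1mid",(107,260)),("1bot",(100,300)),("10tip",(158,268)),("10joint",(165,330)),("7tip",(218,318)),("7joint",(224,375)),("ridgefar",(80,293)),("ridgenear",(268,412))): print(nm,*rp("side",p))
c=C["side"]
for X in([.5723,.2881,.1376],):
    v=c["R"]@X+c["t"]; u=np.array([c["fx"]*v[0]/v[2]+c["cx"],c["fy"]*v[1]/v[2]+c["cy"]]); print("tcp in crop b",(u-[140,100])*3, "in sidez",(u-O["side"])*3.15)
# top view: nose on height planes
for nm,p,z in(("1",(108,135),.16),("10",(93,215),.15),("7",(70,300),.145)): X=plane("top",p,z);print(nm,X,"s",(X-M)@e,"off",(X-M)@n)
```

```text
1top [0.5608 0.2896 0.1783] s 0.0581
1mid [0.5672 0.288  0.151 ] s 0.0647
1bot [0.5798 0.2848 0.1114] s 0.0778
10tip [0.5093 0.3028 0.1711] s 0.005
10joint [0.5056 0.3037 0.1227] s 0.0012
7tip [0.4491 0.3181 0.1607] s -0.0571
7joint [0.4451 0.3191 0.1174] s -0.0612
ridgefar [0.6045 0.2785 0.1056] s 0.1033
ridgenear [0.4028 0.3299 0.1109] s -0.105
tcp in crop b [202.7221 261.1573] in sidez [102.6082 274.2151]
1 [0.5645 0.289  0.16  ] s 0.06183980743797029 off 0.000340090663588222
10 [0.5057 0.3024 0.15  ] s 0.0016096613456595232 off -0.0012125902076968345
7 [0.4429 0.3208 0.145 ] s -0.0638164441011059 off 0.0010969315556673637
```

Request:
apply_moves([
  [0, 0, 0, 0, 0, 0, 0],
  [0, 0, 0, 0, 0, 0, 0],
  [0, 0, 0, 0, 0, 0, 0],
  [0, 0, 0, 0, 0, 0, 0],
  [0, 0, 0, 0, 0, 0, 0],
])

```text
t: 4.2
position: [0.5713, 0.2874, 0.136]
tcp_rot: [-0.0, 0.126, 0.992, -0.0]
contact_force: [-0.8, 0.0, -0.4]
finger_gap: 0.0608
grasp_force: 0.0
```

Request:
apply_moves([
  [0, 0, 0, 0, 0, 0, 0],
  [0, 0, 0, 0, 0, 0, 0],
  [0, 0, 0, 0.009, 0, 0, 0],
  [0, 0, 0, 0.009, 0, 0, 0],
  [0, 0, 0, 0.009, 0, 0, 0],
])

```text
t: 4.62
position: [0.5622, 0.2899, 0.1363]
tcp_rot: [-0.0, 0.125, 0.992, 0.0]
contact_force: [0.5, 0.2, 0.7]
finger_gap: 0.0855
grasp_force: 0.0
```

Request:
apply_moves([
  [0, 0, 0, 0, 0, 0, 255],
  [0, 0, 0, 0, 0, 0, 255],
  [0, 0, 0, 0, 0, 0, 255],
  [0, 0, 0, 0, 0, 0, 255],
  [0, 0, 0, 0, 0, 0, 255],
])

```text
t: 5.03
position: [0.5629, 0.2897, 0.1362]
tcp_rot: [-0.0, 0.126, 0.992, 0.0]
contact_force: [-0.5, -0.9, 0.6]
finger_gap: 0.0253
grasp_force: 0.0
```

Request:
apply_moves([
  [0, 0, 0, 0, 0, 0, 255],
  [0, 0, 0, 0, 0, 0, 255],
  [0, 0, 0, 0, 0, 0, 255],
  [0, 0, 0, 0, 0, 0, 255],
  [0, 0, 0, 0, 0, 0, 255],
])

```text
t: 5.45
position: [0.5629, 0.2898, 0.1364]
tcp_rot: [0.0, 0.126, 0.992, 0.0]
contact_force: [-0.8, 0.3, 1.1]
finger_gap: 0.0071
grasp_force: 48.9
```

Run:
```python
from h import *
chain([(.5635,.289,.25,75.6),(.5635,.289,.36,75.6),(.57,.16,.36,45.6),(.595,.0,.36,15.6),(.598,0,.36,5.6)])
```

```text
now [0.5629 0.2898 0.1364] yaw 75.57 tilt [ 0.  0. -1.] F [-0.8  0.3  1.1] gap 0.0071 g 48.9 t 5.45 q [0.48 0.45 0.15 1.28 0.   0.73]
wz -0.000 shift [-0.001 -0.001 -0.114]
wz -0.000 shift [ 0.    0.   -0.11]
wz 0.524 shift [-0.038 -0.123  0.   ]
wz 0.524 shift [-0.13  -0.097  0.   ]
wz 0.175 shift [-0.001  0.003  0.   ]
```

Request:
apply_moves([
  [0, 0, 0, 0, 0, -0.02, 255],
  [0, 0, 0, 0, 0, -0.04, 255],
  [0, 0, 0, 0, 0, -0.07, 255],
  [0, 0, 0, 0, 0, -0.1, 255],
  [0, 0, 0, 0, 0, -0.13, 255],
])

```text
t: 5.87
position: [0.5624, 0.2895, 0.2672]
tcp_rot: [-0.0, 0.126, 0.992, -0.0]
contact_force: [1.6, 0.9, -1.5]
finger_gap: 0.0075
grasp_force: 48.8
```

Request:
apply_moves([
  [0, 0, 0, 0, 0, -0.03, 255],
  [0, 0, 0, 0, 0, -0.06, 255],
  [0, 0, 0, 0, 0, -0.09, 255],
  [0, 0, 0, 0, 0, -0.09, 255],
  [0, 0, 0, 0, 0, -0.09, 255],
])

```text
t: 6.28
position: [0.5636, 0.2901, 0.3575]
tcp_rot: [0.001, 0.126, 0.992, 0.001]
contact_force: [0.0, -0.4, -1.9]
finger_gap: 0.0069
grasp_force: 48.9
```

Run:
```python
from h import *
chain([(.57,.16,.36,45.6),(.595,.0,.36,15.6),(.598,0,.36,5.6)])
from cell import arm
import cv2
a=arm.camera("side")["img"][20:260,140:300,::-1];b=arm.camera("top")["img"][100:260,120:280,::-1]
a=cv2.resize(a,(400,600),interpolation=cv2.INTER_CUBIC);b=cv2.copyMakeBorder(cv2.resize(b,(400,400),interpolation=cv2.INTER_CUBIC),0,200,0,0,0)
cv2.imwrite("pics/c.png",np.hstack([a,b]))
```

```text
now [0.5636 0.2901 0.3575] yaw 75.57 tilt [ 0.003  0.001 -1.   ] F [ 0.  -0.4 -1.9] gap 0.0069 g 48.9 t 6.2833 q [0.48 0.47 0.76 1.86 0.   0.73]
wz 0.523 shift [-0.039 -0.124 -0.003]
wz 0.524 shift [-0.13  -0.097  0.   ]
wz 0.175 shift [-0.001  0.003  0.   ]
```

View pics/c.png

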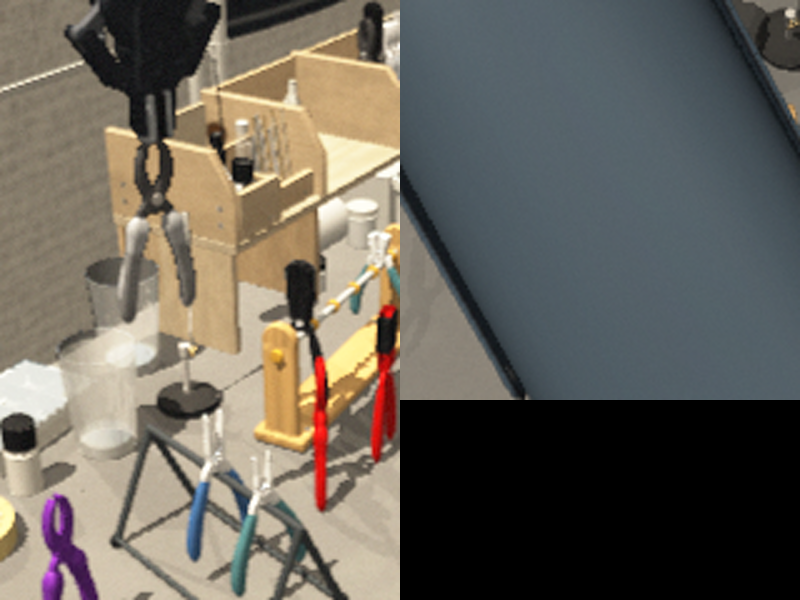

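pliers_1 is held plumb, with the joint at (157,200) and the fingertips at (153,138). I'll check how deep the hold is.

Run:
```python
from h import *
p=np.array([.5636,.2901,.3575])
for nm,u in(("tip",(153,140)),("joint",(157,200)),("crotch",(158,216)),("gripL",(128,318)),("gripR",(188,303))):
    o,d=ray("side",np.array(u)/2.5+[140,20],False)
    w=np.array([0,0,1.]);s=np.linalg.lstsq(np.c_[d,-w],p-o,rcond=None)[0]
    print(nm,"dz from TCP",s[1].round(4),"miss",np.linalg.norm(o+s[0]*d-p-s[1]*w).round(4))
```

```text
tip dz from TCP 0.0384 miss 0.0003
joint dz from TCP -0.011 miss 0.0003
crotch dz from TCP -0.0247 miss 0.0006
gripL dz from TCP -0.1136 miss 0.0325
gripR dz from TCP -0.1039 miss 0.0187
```

The hold matches what I expected: the nose tip is 38 mm above the TCP and the crotch 23 mm below. I'll carry it to its bay.

Request:
apply_moves([
  [0, 0, 0.52, -0.039, -0.124, 0, 255],
  [0, 0, 0.52, -0.039, -0.124, 0, 255],
  [0, 0, 0.52, -0.039, -0.124, 0, 255],
  [0, 0, 0.52, -0.039, -0.124, 0, 255],
  [0, 0, 0.52, -0.039, -0.124, 0, 255],
])

```text
t: 6.8
position: [0.5692, 0.1572, 0.3553]
tcp_rot: [-0.001, 0.381, 0.925, -0.001]
contact_force: [1.1, 0.3, 0.6]
finger_gap: -0.0002
grasp_force: 0.0
```

Request:
apply_moves([
  [0, 0, 0.52, -0.13, -0.097, 0, 255],
  [0, 0, 0.52, -0.13, -0.097, 0, 255],
  [0, 0, 0.52, -0.13, -0.097, 0, 255],
  [0, 0, 0.52, -0.13, -0.097, 0, 255],
  [0, 0, 0.52, -0.13, -0.097, 0, 255],
])

```text
t: 7.22
position: [0.5957, -0.0048, 0.3545]
tcp_rot: [-0.0, 0.605, 0.796, -0.001]
contact_force: [0.2, 0.7, 0.0]
finger_gap: 0.0001
grasp_force: 0.0
```

Request:
apply_moves([
  [0, 0, 0.17, 0, 0.003, 0, 255],
  [0, 0, 0.17, 0, 0.003, 0, 255],
  [0, 0, 0.17, 0, 0.003, 0, 255],
  [0, 0, 0.17, 0, 0.003, 0, 255],
  [0, 0, 0.17, 0, 0.003, 0, 255],
])

```text
t: 7.63
position: [0.598, 0.0015, 0.3557]
tcp_rot: [-0.0, 0.666, 0.746, -0.0]
contact_force: [-0.2, -1.0, 0.6]
finger_gap: -0.0002
grasp_force: 0.0
```

Run:
```python
from h import *
chain([(.598,0,.25,5.6),(.598,0,.141,5.6)])
```

```text
now [0.598  0.0015 0.3557] yaw 6.5 tilt [-0.001  0.    -1.   ] F [-0.2 -1.   0.6] gap -0.0002 g 0.0 t 7.6333 q [0.   0.39 0.63 1.81 0.   1.46]
wz 0.016 shift [-0.001 -0.     0.106]
wz -0.000 shift [0.    0.    0.109]
```

The pliers slipped out on the way, so I need to see where they landed.

Run:
```python
from h import *
from cell import arm
import cv2
a=arm.camera("side");b=arm.camera("top")
pickle.dump(a,open("side1.pkl","wb"));pickle.dump(b,open("top1.pkl","wb"))
A=cv2.resize(a["img"][90:290,30:310,::-1],(784,560),interpolation=cv2.INTER_CUBIC)
cv2.imwrite("pics/d.png",A)
cv2.imwrite("pics/dt.png",cv2.resize(b["img"][40:260,110:390,::-1],(764,600),interpolation=cv2.INTER_CUBIC))
```

```text
(no output)
```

View pics/d.png

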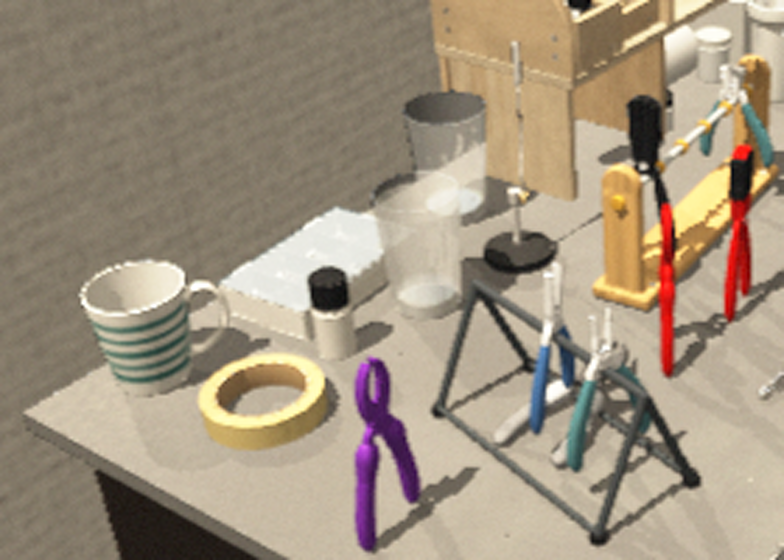

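View pics/dt.png

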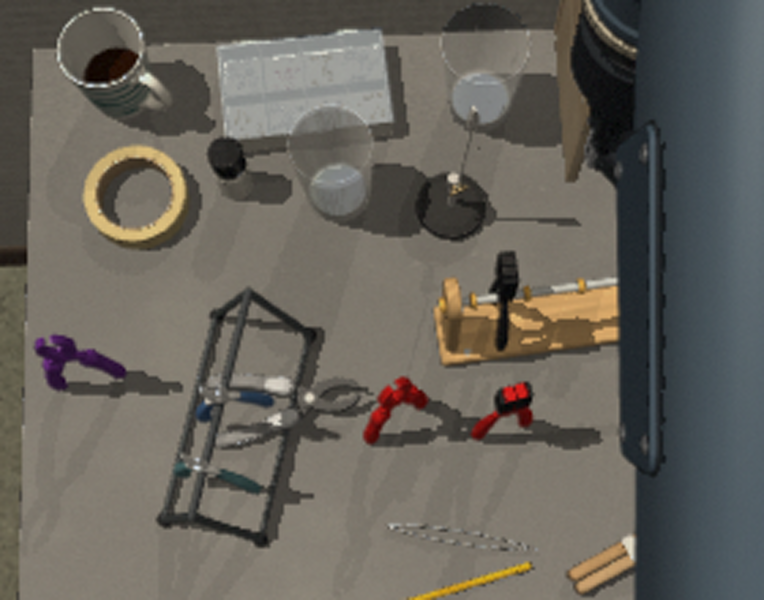

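pliers_1 now lies flat. Its joint is at (308,398) in the top crop, on the stand's base bar, with the head pointing right. The grip was too high on the nose. I'll do the blue and teal pliers first, gripping them lower on the joint and harder, then recover the grey ones.

Run:
```python
from h import *
chain([(.57,.16,.33,40),(.5065,.3035,.27,75.7)])
```

```text
now [0.598  0.0012 0.356 ] yaw 6.41 tilt [-0.  0. -1.] F [-0.5 -0.2 -0.2] gap -0.0002 g 0.0 t 7.7333 q [0.   0.39 0.63 1.81 0.   1.46]
wz -0.586 shift [ 0.161 -0.01   0.026]
wz -0.623 shift [0.151 0.044 0.06 ]
```

Request:
apply_moves([
  [0, 0, -0.586, 0.161, -0.01, 0.026, 0],
  [0, 0, -0.586, 0.161, -0.01, 0.026, 0],
  [0, 0, -0.586, 0.161, -0.01, 0.026, 0],
  [0, 0, -0.586, 0.161, -0.01, 0.026, 0],
  [0, 0, -0.586, 0.161, -0.01, 0.026, 0],
])

```text
t: 8.15
position: [0.5688, 0.1655, 0.3289]
tcp_rot: [-0.001, 0.418, 0.908, 0.0]
contact_force: [2.2, -0.0, -0.3]
finger_gap: 0.0603
grasp_force: 0.0
```

Request:
apply_moves([
  [0, 0, -0.6, 0.151, 0.044, 0.06, 0],
  [0, 0, -0.62, 0.151, 0.044, 0.06, 0],
  [0, 0, -0.62, 0.151, 0.044, 0.06, 0],
  [0, 0, -0.62, 0.151, 0.044, 0.06, 0],
  [0, 0, -0.62, 0.151, 0.044, 0.06, 0],
])

```text
t: 8.57
position: [0.504, 0.3085, 0.2673]
tcp_rot: [-0.002, 0.121, 0.993, -0.0]
contact_force: [0.2, -0.1, -0.5]
finger_gap: 0.0852
grasp_force: 0.0
```

Request:
apply_moves([
  [0, 0, 0, 0, 0, 0, 0],
  [0, 0, 0, 0, 0, 0, 0],
  [0, 0, 0, 0, 0, 0, 0],
])

```text
t: 8.82
position: [0.5083, 0.3032, 0.2708]
tcp_rot: [0.0, 0.13, 0.992, 0.0]
contact_force: [-0.1, -0.3, -0.2]
finger_gap: 0.0856
grasp_force: 0.0
```

Run:
```python
from h import *
chain([(.5065,.3035,.117,75.7)])
```

```text
now [0.5083 0.3032 0.2708] yaw 75.11 tilt [ 0.001  0.    -1.   ] F [-0.1 -0.3 -0.2] gap 0.0856 g 0.0 t 8.8167 q [ 0.54  0.35  0.34  1.56 -0.    0.8 ]
wz -0.010 shift [ 0.002 -0.     0.154]
```

Request:
apply_moves([
  [0, 0, -0.01, 0.002, 0, 0.04, 0],
  [0, 0, -0.01, 0.002, 0, 0.08, 0],
  [0, 0, -0.01, 0.002, 0, 0.12, 0],
  [0, 0, -0.01, 0.002, 0, 0.154, 0],
  [0, 0, -0.01, 0.002, 0, 0.154, 0],
], squeeze=100)

```text
t: 9.23
position: [0.5031, 0.3008, 0.1104]
tcp_rot: [-0.004, 0.125, 0.992, -0.003]
contact_force: [-1.2, -0.1, -0.3]
finger_gap: 0.0854
grasp_force: 0.0
```

Request:
apply_moves([
  [0, 0, 0, 0, 0, 0, 0],
  [0, 0, 0, 0, 0, 0, 255],
  [0, 0, 0, 0, 0, 0, 255],
  [0, 0, 0, 0, 0, 0, 255],
  [0, 0, 0, 0, 0, 0, 255],
])

```text
t: 9.65
position: [0.5068, 0.3047, 0.1181]
tcp_rot: [0.001, 0.123, 0.992, 0.001]
contact_force: [-0.2, 0.1, 0.3]
finger_gap: 0.0387
grasp_force: 0.0
```

Request:
apply_moves([
  [0, 0, 0, 0, 0, 0, 255],
  [0, 0, 0, 0, 0, 0, 255],
  [0, 0, 0, 0, 0, 0, 255],
  [0, 0, 0, 0, 0, 0, 255],
  [0, 0, 0, 0, 0, 0, 255],
])

```text
t: 10.07
position: [0.5062, 0.3044, 0.1171]
tcp_rot: [0.001, 0.123, 0.992, 0.0]
contact_force: [-0.9, -0.7, 5.2]
finger_gap: 0.008
grasp_force: 98.0
```

Run:
```python
from h import *
chain([])
```

```text
now [0.5062 0.3044 0.1171] yaw 75.92 tilt [ 0.001  0.001 -1.   ] F [-0.9 -0.7  5.2] gap 0.008 g 98.0 t 10.0667 q [ 0.54  0.38 -0.    1.19 -0.    0.79]
```

Request:
apply_moves([
  [0, 0, 0, 0, 0, -0.005, 255],
  [0, 0, 0, 0, 0, -0.015, 255],
  [0, 0, 0, 0, 0, -0.03, 255],
  [0, 0, 0, 0, 0, -0.05, 255],
  [0, 0, 0, 0, 0, -0.07, 255],
])

```text
t: 10.48
position: [0.5055, 0.304, 0.1875]
tcp_rot: [-0.0, 0.123, 0.992, -0.0]
contact_force: [0.4, -0.6, -0.8]
finger_gap: 0.0077
grasp_force: 97.9
```

Request:
apply_moves([
  [0, 0, 0, 0, 0, -0.025, 255],
  [0, 0, 0, 0, 0, -0.05, 255],
  [0, 0, 0, 0, 0, -0.075, 255],
  [0, 0, 0, 0, 0, -0.1, 255],
  [0, 0, 0, 0, 0, -0.12, 255],
])

```text
t: 10.9
position: [0.5057, 0.3042, 0.3091]
tcp_rot: [0.001, 0.123, 0.992, 0.001]
contact_force: [1.6, -0.2, -0.5]
finger_gap: 0.008
grasp_force: 97.9
```

Request:
apply_moves([
  [0, 0, 0, 0, 0, -0.015, 255],
  [0, 0, 0, 0, 0, -0.02, 255],
  [0, 0, 0, 0, 0, -0.02, 255],
])

```text
t: 11.15
position: [0.5062, 0.3045, 0.3278]
tcp_rot: [0.001, 0.123, 0.992, 0.001]
contact_force: [-0.0, 0.4, -0.5]
finger_gap: 0.0079
grasp_force: 98.0
```

Run:
```python
from h import *
chain([])
from cell import arm
import cv2
a=arm.camera("side");pickle.dump(a,open("side2.pkl","wb"))
cv2.imwrite("pics/e.png",cv2.resize(a["img"][20:260,140:300,::-1],(400,600),interpolation=cv2.INTER_CUBIC))
```

```text
now [0.5062 0.3045 0.3278] yaw 75.92 tilt [ 0.002  0.001 -1.   ] F [-0.   0.4 -0.5] gap 0.0079 g 98.0 t 11.15 q [0.54 0.36 0.5  1.71 0.   0.79]
```

View pics/e.png

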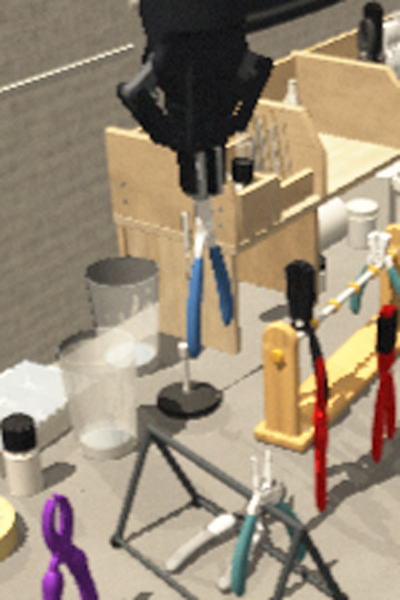

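The blue pliers are held upright, with the joint at about (203,235) and grip ends at (195,355) and (228,325). I'll check the depth of the hold.

Run:
```python
from h import *
p=np.array([.5062,.3045,.3278])
for nm,u in(("fingertip",(203,195)),("joint",(202,228)),("crotch",(205,243)),("gripL",(195,355)),("gripR",(228,325))):
    o,d=ray("side",np.array(u)/2.5+[140,20],False)
    w=np.array([0,0,1.]);s=np.linalg.lstsq(np.c_[d,-w],p-o,rcond=None)[0]
    print(nm,"dz",s[1].round(4),"miss",np.linalg.norm(o+s[0]*d-p-s[1]*w).round(4))
# grip ends on plane at estimated height of ends
for z in(.215,.22,.225):
    X=[plane("side",np.array(u)/2.5+[140,20],z,False) for u in((195,355),(228,325))]
    v=X[1]-X[0];print(z,np.linalg.norm(v).round(4),np.degrees(np.arctan2(v[1],v[0])),((X[0]+X[1])/2).round(4))
```

```text
fingertip dz 0.0393 miss 0.0011
joint dz 0.0125 miss 0.0011
crotch dz -0.0001 miss 0.0005
gripL dz -0.0983 miss 0.0131
gripR dz -0.0724 miss 0.0151
0.215 0.0601 -80.80702088180048 [0.5382 0.2628 0.215 ]
0.22 0.0595 -80.8070208818006 [0.5322 0.2702 0.22  ]
0.225 0.0589 -80.80702088180054 [0.5262 0.2775 0.225 ]
```

Run:
```python
from h import *
import cv2
p=np.array([.566,.2844,.2496]);c=C["side"]
for u in((115,150),(205,125),(160,138)):
    o,d=ray("side",np.array(u)/2.4+[140,60],False)
    w=np.array([0,0,1.]);n=np.array([np.cos(np.radians(75)),np.sin(np.radians(75)),0])
    A=np.c_[d,-w,-n]; s=np.linalg.solve(A,p-o); print("dz",s[1].round(4),"along y",s[2].round(4))
im=pickle.load(open("side2.pkl","rb"))["img"]
cv2.imwrite("pics/f.png",cv2.resize(im[70:170,190:260,::-1],None,fx=6,fy=6,interpolation=cv2.INTER_CUBIC))
```

```text
dz 0.0581 along y 0.0426
dz 0.0535 along y -0.0519
dz 0.0554 along y -0.0033
```

View pics/f.png

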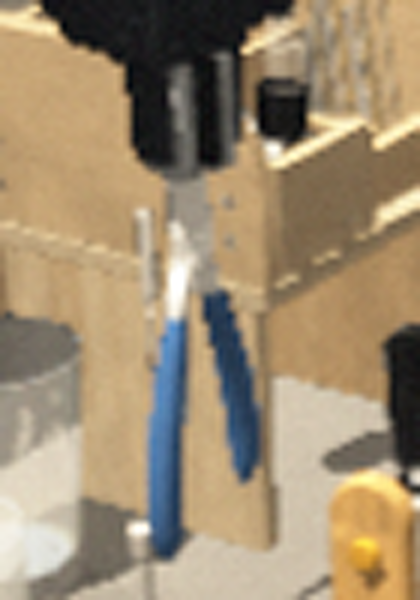

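The silver nose below the dark fingertips at (190,165) shows that the real fingertips end about 39 mm above the reported TCP. Both grips were therefore on the nose tip. The blue pliers have about 17 mm of nose held at 98 N, so I'll carry them gently.

Run:
```python
from h import *
chain([(.54,.22,.325,58.3),(.57,.13,.325,40.8),(.59,.04,.325,23.2),(.603,-.05,.325,5.6)])
```

```text
now [0.5059 0.3043 0.3264] yaw 75.92 tilt [ 0.001  0.    -1.   ] F [ 0.1  0.4 -0.8] gap 0.0078 g 98.0 t 11.2 q [0.54 0.36 0.5  1.71 0.   0.79]
wz 0.307 shift [-0.054 -0.073  0.001]
wz 0.305 shift [-0.073 -0.061  0.   ]
wz 0.307 shift [-0.081 -0.044  0.   ]
wz 0.307 shift [-0.088 -0.024  0.   ]
```

Request:
apply_moves([
  [0, 0, 0.04, -0.006, -0.009, 0, 255],
  [0, 0, 0.1, -0.017, -0.023, 0, 255],
  [0, 0, 0.17, -0.03, -0.04, 0, 255],
  [0, 0, 0.24, -0.042, -0.057, 0, 255],
  [0, 0, 0.307, -0.054, -0.073, 0, 255],
])

```text
t: 11.62
position: [0.5403, 0.2184, 0.3249]
tcp_rot: [-0.001, 0.276, 0.961, -0.001]
contact_force: [0.3, -1.1, -1.2]
finger_gap: 0.008
grasp_force: 98.0
```

Request:
apply_moves([
  [0, 0, 0.061, -0.015, -0.012, 0, 255],
  [0, 0, 0.122, -0.029, -0.024, 0, 255],
  [0, 0, 0.183, -0.044, -0.037, 0, 255],
  [0, 0, 0.244, -0.058, -0.049, 0, 255],
  [0, 0, 0.305, -0.073, -0.061, 0, 255],
])

```text
t: 12.03
position: [0.5702, 0.1282, 0.325]
tcp_rot: [-0.001, 0.418, 0.908, -0.001]
contact_force: [-0.1, 1.1, -0.1]
finger_gap: 0.0077
grasp_force: 98.0
```

Request:
apply_moves([
  [0, 0, 0.061, -0.016, -0.009, 0, 255],
  [0, 0, 0.123, -0.032, -0.018, 0, 255],
  [0, 0, 0.184, -0.049, -0.026, 0, 255],
  [0, 0, 0.246, -0.065, -0.035, 0, 255],
  [0, 0, 0.307, -0.081, -0.044, 0, 255],
])

```text
t: 12.45
position: [0.5897, 0.0382, 0.3249]
tcp_rot: [-0.001, 0.552, 0.834, -0.001]
contact_force: [0.9, -0.5, -0.8]
finger_gap: 0.0078
grasp_force: 98.0
```

Request:
apply_moves([
  [0, 0, 0.07, -0.02, -0.006, 0, 255],
  [0, 0, 0.14, -0.04, -0.011, 0, 255],
  [0, 0, 0.21, -0.06, -0.016, 0, 255],
  [0, 0, 0.27, -0.077, -0.021, 0, 255],
  [0, 0, 0.307, -0.088, -0.024, 0, 255],
])

```text
t: 12.87
position: [0.6024, -0.0527, 0.3249]
tcp_rot: [-0.001, 0.674, 0.739, -0.001]
contact_force: [-0.5, -0.5, -1.4]
finger_gap: 0.0074
grasp_force: 98.0
```

Request:
apply_moves([
  [0, 0, 0, 0, 0, 0, 255],
  [0, 0, 0, 0, 0, 0, 255],
  [0, 0, 0, 0, 0, 0, 255],
])

```text
t: 13.12
position: [0.6027, -0.0499, 0.3259]
tcp_rot: [-0.0, 0.671, 0.742, -0.0]
contact_force: [0.1, 0.2, -0.7]
finger_gap: 0.0076
grasp_force: 98.0
```

Run:
```python
from h import *
chain([(.603,-.05,.13,5.6)])
from cell import arm
import cv2
a=arm.camera("side");pickle.dump(a,open("side3.pkl","wb"))
cv2.imwrite("pics/g.png",cv2.resize(a["img"][40:220,220:400,::-1],(600,600),interpolation=cv2.INTER_CUBIC))
```

```text
now [ 0.6027 -0.0499  0.3259] yaw 5.73 tilt [-0.001  0.    -1.   ] F [ 0.1  0.2 -0.7] gap 0.0076 g 98.0 t 13.1167 q [-0.08  0.39  0.55  1.73  0.    1.39]
wz 0.002 shift [-0.     0.     0.196]
```

View pics/g.png

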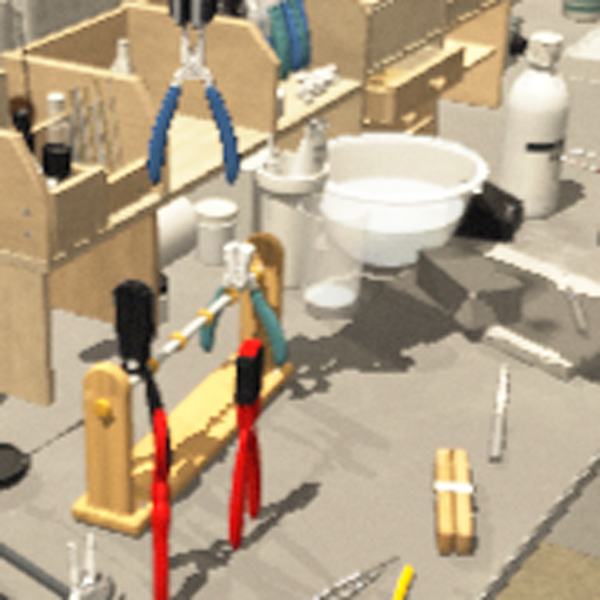

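The blue pliers hang square above their bay, joint at (193,65), straddling the rail line. I'll lower them.

Request:
apply_moves([
  [0, 0, 0, 0, 0, 0.025, 255],
  [0, 0, 0, 0, 0, 0.055, 255],
  [0, 0, 0, 0, 0, 0.085, 255],
  [0, 0, 0, 0, 0, 0.115, 255],
  [0, 0, 0, 0, 0, 0.14, 255],
])

```text
t: 13.58
position: [0.6022, -0.0492, 0.1843]
tcp_rot: [-0.0, 0.67, 0.742, -0.0]
contact_force: [-0.2, -0.4, -0.9]
finger_gap: 0.0081
grasp_force: 98.0
```

Request:
apply_moves([
  [0, 0, 0, 0, 0, 0.02, 255],
  [0, 0, 0, 0, 0, 0.04, 255],
  [0, 0, 0, 0, 0, 0.055, 255],
  [0, 0, 0, 0, 0, 0.06, 255],
  [0, 0, 0, 0, 0, 0.06, 255],
])

```text
t: 14.0
position: [0.6021, -0.0494, 0.1251]
tcp_rot: [-0.001, 0.671, 0.742, -0.001]
contact_force: [-1.0, 0.7, 0.3]
finger_gap: 0.0082
grasp_force: 98.0
```

Request:
apply_moves([
  [0, 0, 0, 0, 0, 0.002, 255],
  [0, 0, 0, 0, 0, 0.004, 255],
  [0, 0, 0, 0, 0, 0.006, 255],
  [0, 0, 0, 0, 0, 0.006, 255],
])

```text
t: 14.33
position: [0.6032, -0.0503, 0.1205]
tcp_rot: [0.0, 0.671, 0.741, 0.0]
contact_force: [-0.3, 0.1, -0.7]
finger_gap: 0.0081
grasp_force: 98.0
```

Request:
apply_moves([
  [0, 0, 0, 0, 0, 0.001, 255],
  [0, 0, 0, 0, 0, 0.002, 255],
  [0, 0, 0, 0, 0, 0.002, 255],
])

```text
t: 14.58
position: [0.6029, -0.0504, 0.1182]
tcp_rot: [-0.0, 0.671, 0.741, 0.0]
contact_force: [1.0, -0.2, -2.3]
finger_gap: 0.0077
grasp_force: 98.0
```

Request:
apply_moves([
  [0, 0, 0, 0, 0, 0.001, 255],
  [0, 0, 0, 0, 0, 0.0015, 255],
  [0, 0, 0, 0, 0, 0.0015, 255],
])

```text
t: 14.83
position: [0.6032, -0.0504, 0.1171]
tcp_rot: [0.0, 0.671, 0.741, 0.0]
contact_force: [-0.6, 0.1, 3.9]
finger_gap: 0.0079
grasp_force: 98.6
```

Request:
apply_moves([
  [0, 0, 0, 0, 0, 0.001, 255],
  [0, 0, 0, 0, 0, 0.0015, 255],
  [0, 0, 0, 0, 0, 0.0015, 255],
])

```text
t: 15.08
position: [0.6037, -0.0505, 0.1169]
tcp_rot: [0.001, 0.671, 0.741, 0.001]
contact_force: [-1.8, -0.3, 12.1]
finger_gap: 0.0074
grasp_force: 99.6
```

Request:
apply_moves([
  [0, 0, 0, 0, 0, -0.001, 255],
  [0, 0, 0, 0, 0, -0.001, 200],
  [0, 0, 0, 0, 0, -0.001, 100],
  [0, 0, 0, 0, 0, -0.001, 0],
  [0, 0, 0, 0, 0, -0.001, 0],
])

```text
t: 15.5
position: [0.6028, -0.0504, 0.1159]
tcp_rot: [-0.0, 0.671, 0.741, -0.0]
contact_force: [-0.1, -0.1, -0.9]
finger_gap: 0.0538
grasp_force: 0.0
```

Request:
apply_moves([
  [0, 0, 0, 0, 0, 0, 0],
  [0, 0, 0, 0, 0, 0, 0],
  [0, 0, 0, 0, 0, -0.03, 0],
  [0, 0, 0, 0, 0, -0.06, 0],
  [0, 0, 0, 0, 0, -0.09, 0],
])

```text
t: 15.92
position: [0.6024, -0.0503, 0.2069]
tcp_rot: [-0.001, 0.671, 0.741, -0.0]
contact_force: [0.2, -0.7, -0.0]
finger_gap: 0.0853
grasp_force: 0.0
```

Request:
apply_moves([
  [0, 0, 0, 0, 0, -0.04, 0],
  [0, 0, 0, 0, 0, -0.08, 0],
  [0, 0, 0, 0, 0, -0.1, 0],
  [0, 0, 0, 0, 0, -0.1, 0],
])

```text
t: 16.25
position: [0.6045, -0.0505, 0.3115]
tcp_rot: [0.003, 0.671, 0.741, 0.002]
contact_force: [0.6, 0.1, 0.1]
finger_gap: 0.0852
grasp_force: 0.0
```

Run:
```python
from h import *
chain([(.575,.07,.30,30),(.52,.2,.30,53),(.445,.319,.27,75.7)])
from cell import arm
import cv2
a=arm.camera("side");pickle.dump(a,open("side4.pkl","wb"));im=a["img"]
h=cv2.cvtColor(im,cv2.COLOR_RGB2HSV);m=cv2.inRange(h,np.array((100,110,40)),np.array((115,255,255)))[100:200,220:330]
k,_,s,c=cv2.connectedComponentsWithStats(m)
O=np.array([.6029,-.0502,0]);r=np.array([-.0987,.995,0])
for i in range(1,k):
    if s[i][4]>15:
        # bottom end of blob on plane z=.032
        ys,xs=np.where(_==i);j=ys>=ys.max()-1;u=(xs[j].mean()+220,ys[j].mean()+100)
        X=plane("side",u,.034,False);print(s[i][4],u,X.round(4),"along",((X-O)@r).round(4))
```

```text
now [ 0.6045 -0.0505  0.3115] yaw 5.67 tilt [ 0.008 -0.001 -1.   ] F [0.6 0.1 0.1] gap 0.0852 g 0.0 t 16.25 q [-0.08  0.38  0.49  1.68  0.    1.39]
wz -0.425 shift [ 0.123 -0.017  0.011]
wz -0.401 shift [0.14  0.017 0.   ]
wz -0.396 shift [0.132 0.05  0.03 ]
73 (np.float64(288.6666666666667), np.float64(161.33333333333334)) [ 0.5774 -0.0767  0.034 ] along -0.0238
33 (np.float64(268.3333333333333), np.float64(159.33333333333334)) [ 0.6337 -0.0553  0.034 ] along -0.0081
```

Request:
apply_moves([
  [0, 0, -0.425, 0.123, -0.017, 0.011, 0],
  [0, 0, -0.425, 0.123, -0.017, 0.011, 0],
  [0, 0, -0.425, 0.123, -0.017, 0.011, 0],
  [0, 0, -0.425, 0.123, -0.017, 0.011, 0],
])

```text
t: 16.63
position: [0.5715, 0.0759, 0.2932]
tcp_rot: [-0.002, 0.495, 0.869, -0.0]
contact_force: [0.6, -0.6, 0.2]
finger_gap: 0.0854
grasp_force: 0.0
```

Request:
apply_moves([
  [0, 0, -0.4, 0.14, 0.017, 0, 0],
  [0, 0, -0.4, 0.14, 0.017, 0, 0],
  [0, 0, -0.4, 0.14, 0.017, 0, 0],
  [0, 0, -0.4, 0.14, 0.017, 0, 0],
])

```text
t: 16.97
position: [0.516, 0.2034, 0.2938]
tcp_rot: [-0.001, 0.313, 0.95, -0.0]
contact_force: [0.6, -0.7, -0.6]
finger_gap: 0.0853
grasp_force: 0.0
```

Request:
apply_moves([
  [0, 0, -0.396, 0.132, 0.05, 0.03, 0],
  [0, 0, -0.396, 0.132, 0.05, 0.03, 0],
  [0, 0, -0.396, 0.132, 0.05, 0.03, 0],
  [0, 0, -0.396, 0.132, 0.05, 0.03, 0],
  [0, 0, -0.396, 0.132, 0.05, 0.03, 0],
])

```text
t: 17.38
position: [0.4402, 0.322, 0.2627]
tcp_rot: [-0.002, 0.122, 0.993, -0.001]
contact_force: [0.2, 0.3, 0.8]
finger_gap: 0.0858
grasp_force: 0.0
```

Request:
apply_moves([
  [0, 0, 0, 0, 0, 0, 0],
  [0, 0, 0, 0, 0, 0, 0],
  [0, 0, 0, 0, 0, 0, 0],
])

```text
t: 17.63
position: [0.4439, 0.3186, 0.265]
tcp_rot: [-0.0, 0.126, 0.992, -0.0]
contact_force: [-0.0, 0.6, 0.8]
finger_gap: 0.0854
grasp_force: 0.0
```

Run:
```python
from h import *
chain([(.445,.319,.100,75.7)])
```

```text
now [0.4439 0.3186 0.265 ] yaw 75.54 tilt [-0. -0. -1.] F [-0.   0.6  0.8] gap 0.0854 g 0.0 t 17.6333 q [ 0.62  0.26  0.21  1.51 -0.    0.88]
wz -0.003 shift [-0.001  0.001  0.165]
```

Request:
apply_moves([
  [0, 0, 0, -0.001, 0, 0.04, 0],
  [0, 0, 0, -0.001, 0, 0.08, 0],
  [0, 0, 0, -0.001, 0, 0.12, 0],
  [0, 0, 0, -0.001, 0, 0.15, 0],
  [0, 0, 0, -0.001, 0, 0.165, 0],
])

```text
t: 18.05
position: [0.4433, 0.3168, 0.0964]
tcp_rot: [-0.002, 0.126, 0.992, -0.002]
contact_force: [-0.8, -0.1, 0.2]
finger_gap: 0.0858
grasp_force: 0.0
```

Request:
apply_moves([
  [0, 0, 0, 0, 0, 0, 0],
  [0, 0, 0, 0, 0, 0, 0],
  [0, 0, 0, 0, 0, 0, 255],
  [0, 0, 0, 0, 0, 0, 255],
  [0, 0, 0, 0, 0, 0, 255],
])

```text
t: 18.47
position: [0.4453, 0.3197, 0.1017]
tcp_rot: [0.001, 0.125, 0.992, 0.001]
contact_force: [-0.7, -0.6, 0.0]
finger_gap: 0.0513
grasp_force: 0.0
```

Request:
apply_moves([
  [0, 0, 0, 0, 0, 0, 255],
  [0, 0, 0, 0, 0, 0, 255],
  [0, 0, 0, 0, 0, 0, 255],
  [0, 0, 0, 0, 0, 0, 255],
  [0, 0, 0, 0, 0, 0, 255],
])

```text
t: 18.88
position: [0.4446, 0.3196, 0.1008]
tcp_rot: [0.0, 0.125, 0.992, 0.0]
contact_force: [0.3, -0.6, 5.7]
finger_gap: 0.0093
grasp_force: 97.9
```

Request:
apply_moves([
  [0, 0, 0, 0, 0, 0, 255],
  [0, 0, 0, 0, 0, 0, 255],
  [0, 0, 0, 0, 0, 0, 255],
])

```text
t: 19.13
position: [0.4446, 0.3196, 0.1009]
tcp_rot: [0.0, 0.125, 0.992, 0.0]
contact_force: [-0.9, -0.2, 5.8]
finger_gap: 0.009
grasp_force: 97.9
```

Request:
apply_moves([
  [0, 0, 0, 0, 0, -0.005, 255],
  [0, 0, 0, 0, 0, -0.015, 255],
  [0, 0, 0, 0, 0, -0.035, 255],
  [0, 0, 0, 0, 0, -0.06, 255],
  [0, 0, 0, 0, 0, -0.085, 255],
])

```text
t: 19.55
position: [0.4438, 0.319, 0.1865]
tcp_rot: [-0.0, 0.125, 0.992, -0.0]
contact_force: [1.2, 1.3, -1.2]
finger_gap: 0.009
grasp_force: 97.8
```

Request:
apply_moves([
  [0, 0, 0, 0, 0, -0.03, 255],
  [0, 0, 0, 0, 0, -0.06, 255],
  [0, 0, 0, 0, 0, -0.09, 255],
  [0, 0, 0, 0, 0, -0.11, 255],
  [0, 0, 0, 0, 0, -0.115, 255],
])

```text
t: 19.97
position: [0.445, 0.3198, 0.3045]
tcp_rot: [0.002, 0.125, 0.992, 0.002]
contact_force: [0.6, 1.1, -0.9]
finger_gap: 0.009
grasp_force: 97.8
```

Run:
```python
from h import *
chain([(.49,.22,.30,58.3),(.535,.12,.30,40.8),(.575,.01,.30,23.2),(.608,-.10,.30,5.6)])
```

```text
now [0.445  0.3198 0.3045] yaw 75.64 tilt [ 0.004  0.003 -1.   ] F [ 0.6  1.1 -0.9] gap 0.009 g 97.8 t 19.9667 q [0.62 0.27 0.31 1.61 0.   0.87]
wz 0.303 shift [-0.068 -0.086  0.004]
wz 0.305 shift [-0.091 -0.061  0.   ]
wz 0.307 shift [-0.109 -0.042  0.   ]
wz 0.307 shift [-0.114 -0.013  0.   ]
```

Request:
apply_moves([
  [0, 0, 0.04, -0.009, -0.012, 0, 255],
  [0, 0, 0.1, -0.022, -0.028, 0, 255],
  [0, 0, 0.17, -0.038, -0.048, 0, 255],
  [0, 0, 0.24, -0.054, -0.068, 0, 255],
  [0, 0, 0.303, -0.068, -0.086, 0, 255],
])

```text
t: 20.38
position: [0.4888, 0.2177, 0.2997]
tcp_rot: [-0.0, 0.275, 0.961, -0.0]
contact_force: [-0.2, 0.5, -1.1]
finger_gap: 0.0088
grasp_force: 97.8
```

Request:
apply_moves([
  [0, 0, 0.061, -0.018, -0.012, 0, 255],
  [0, 0, 0.122, -0.036, -0.024, 0, 255],
  [0, 0, 0.183, -0.055, -0.037, 0, 255],
  [0, 0, 0.244, -0.073, -0.049, 0, 255],
  [0, 0, 0.305, -0.091, -0.061, 0, 255],
])

```text
t: 20.8
position: [0.5341, 0.1182, 0.2997]
tcp_rot: [-0.0, 0.418, 0.909, -0.0]
contact_force: [0.1, -0.6, -0.4]
finger_gap: 0.0092
grasp_force: 97.8
```

Request:
apply_moves([
  [0, 0, 0.061, -0.022, -0.008, 0, 255],
  [0, 0, 0.123, -0.044, -0.017, 0, 255],
  [0, 0, 0.184, -0.065, -0.025, 0, 255],
  [0, 0, 0.246, -0.087, -0.034, 0, 255],
  [0, 0, 0.307, -0.109, -0.042, 0, 255],
])

```text
t: 21.22
position: [0.5733, 0.0082, 0.2997]
tcp_rot: [-0.001, 0.552, 0.834, -0.0]
contact_force: [0.1, -1.0, -2.1]
finger_gap: 0.0092
grasp_force: 97.8
```

Request:
apply_moves([
  [0, 0, 0.07, -0.026, -0.003, 0, 255],
  [0, 0, 0.14, -0.052, -0.006, 0, 255],
  [0, 0, 0.21, -0.078, -0.009, 0, 255],
  [0, 0, 0.27, -0.1, -0.011, 0, 255],
  [0, 0, 0.307, -0.114, -0.013, 0, 255],
])

```text
t: 21.63
position: [0.6066, -0.1025, 0.2992]
tcp_rot: [-0.001, 0.673, 0.739, -0.0]
contact_force: [0.2, 0.2, -0.2]
finger_gap: 0.0087
grasp_force: 97.8
```

Request:
apply_moves([
  [0, 0, 0, 0, 0, 0, 255],
  [0, 0, 0, 0, 0, 0, 255],
  [0, 0, 0, 0, 0, 0, 255],
])

```text
t: 21.88
position: [0.6062, -0.0998, 0.3]
tcp_rot: [-0.0, 0.671, 0.741, -0.0]
contact_force: [-0.6, 0.1, -0.7]
finger_gap: 0.0088
grasp_force: 97.9
```

Run:
```python
from h import *
import cv2
chain([(.608,-.10,.11,5.6)])
from cell import arm
import cv2
a=arm.camera("side");pickle.dump(a,open("side5.pkl","wb"));im=a["img"]
h=cv2.cvtColor(im,cv2.COLOR_RGB2HSV)
O=np.array([.6029,-.0502,0]);r=np.array([-.0987,.995,0]);rx=np.array([.995,.0987,0])
for nm,lo,hi in(("blue",(100,110,40),(115,255,255)),("teal",(85,70,40),(99,255,255))):
    k,L,s,c=cv2.connectedComponentsWithStats(cv2.inRange(h,np.array(lo),np.array(hi))[40:200,220:340])
    for i in range(1,k):
        if s[i][4]>12:
            ys,xs=np.where(L==i); b=(xs[ys>=ys.max()-1].mean()+220,ys.max()+40)
            t=(xs[ys<=ys.min()+1].mean()+220,ys.min()+40)
            print(nm,s[i][4],"top",t,"bot",b)
```

```text
now [ 0.6062 -0.0998  0.3   ] yaw 5.69 tilt [-0.001  0.001 -1.   ] F [-0.6  0.1 -0.7] gap 0.0088 g 97.9 t 21.8833 q [-0.16  0.4   0.49  1.67  0.    1.31]
wz 0.002 shift [-0.     0.002  0.19 ]
blue 61 top (np.float64(305.0), np.int64(41)) bot (np.float64(308.0), np.int64(60))
blue 72 top (np.float64(282.25), np.int64(139)) bot (np.float64(288.6666666666667), np.int64(162))
blue 33 top (np.float64(270.3333333333333), np.int64(147)) bot (np.float64(268.3333333333333), np.int64(160))
teal 40 top (np.float64(307.2), np.int64(40)) bot (np.float64(311.0), np.int64(59))
teal 66 top (np.float64(302.5), np.int64(42)) bot (np.float64(305.0), np.int64(62))
teal 78 top (np.float64(280.4), np.int64(64)) bot (np.float64(274.2), np.int64(88))
teal 92 top (np.float64(291.0), np.int64(66)) bot (np.float64(296.5), np.int64(92))
teal 56 top (np.float64(296.5), np.int64(128)) bot (np.float64(303.5), np.int64(148))
```

Run:
```python
from h import *
c=C["side"];O=np.array([.6029,-.0502,0]);r=np.array([-.0987,.995,0]);rx=np.array([.995,.0987,0])
def pr(X):
    v=c["R"]@X+c["t"];return np.array([c["fx"]*v[0]/v[2]+c["cx"],c["fy"]*v[1]/v[2]+c["cy"]]).round(1)
for y in(0,-.01,-.02):
  for x in(-.032,.032): print(y,x,"bot",pr(O+r*y+rx*x+[0,0,.03]),"x.020 z.075",pr(O+r*y+rx*x*.6+[0,0,.08]))
```

```text
0 -0.032 bot [286.3 166.4] x.020 z.075 [282.5 149.9]
0 0.032 bot [266.5 161.6] x.020 z.075 [270.4 147.1]
-0.01 -0.032 bot [287.8 164.9] x.020 z.075 [284.  148.5]
-0.01 0.032 bot [268.1 160.1] x.020 z.075 [272.  145.7]
-0.02 -0.032 bot [289.3 163.4] x.020 z.075 [285.6 147. ]
-0.02 0.032 bot [269.6 158.7] x.020 z.075 [273.5 144.3]
```

Request:
apply_moves([
  [0, 0, 0, 0, 0.002, 0.025, 255],
  [0, 0, 0, 0, 0.002, 0.055, 255],
  [0, 0, 0, 0, 0.002, 0.085, 255],
  [0, 0, 0, 0, 0.002, 0.115, 255],
  [0, 0, 0, 0, 0.002, 0.14, 255],
])

```text
t: 22.35
position: [0.6077, -0.0989, 0.1585]
tcp_rot: [-0.0, 0.671, 0.742, -0.0]
contact_force: [0.7, 0.2, -0.2]
finger_gap: 0.0088
grasp_force: 97.9
```

Request:
apply_moves([
  [0, 0, 0, 0, 0, 0.02, 255],
  [0, 0, 0, 0, 0, 0.035, 255],
  [0, 0, 0, 0, 0, 0.045, 255],
  [0, 0, 0, 0, 0, 0.052, 255],
  [0, 0, 0, 0, 0, 0.054, 255],
])

```text
t: 22.77
position: [0.6082, -0.0996, 0.1056]
tcp_rot: [-0.0, 0.671, 0.741, -0.0]
contact_force: [-0.4, -0.4, -0.1]
finger_gap: 0.0089
grasp_force: 97.9
```

Request:
apply_moves([
  [0, 0, 0, 0, 0, 0.001, 255],
  [0, 0, 0, 0, 0, 0.003, 255],
  [0, 0, 0, 0, 0, 0.003, 255],
])

```text
t: 23.02
position: [0.609, -0.1003, 0.1038]
tcp_rot: [0.0, 0.672, 0.741, 0.0]
contact_force: [-0.1, 0.8, -0.2]
finger_gap: 0.0087
grasp_force: 97.9
```

Request:
apply_moves([
  [0, 0, 0, 0, 0, 0.001, 255],
  [0, 0, 0, 0, 0, 0.002, 255],
  [0, 0, 0, 0, 0, 0.002, 255],
])

```text
t: 23.27
position: [0.6086, -0.1004, 0.1013]
tcp_rot: [0.0, 0.672, 0.741, 0.0]
contact_force: [0.1, -0.2, -0.7]
finger_gap: 0.0092
grasp_force: 97.9
```

Request:
apply_moves([
  [0, 0, 0, 0, 0, 0.001, 255],
  [0, 0, 0, 0, 0, 0.0015, 255],
  [0, 0, 0, 0, 0, 0.0015, 255],
])

```text
t: 23.52
position: [0.6088, -0.1005, 0.1008]
tcp_rot: [0.001, 0.672, 0.741, 0.0]
contact_force: [-2.6, 1.2, 8.3]
finger_gap: 0.0091
grasp_force: 99.1
```

Request:
apply_moves([
  [0, 0, 0, 0, 0, 0.001, 255],
  [0, 0, 0, 0, 0, 0.0015, 255],
  [0, 0, 0, 0, 0, 0.0015, 255],
])

```text
t: 23.77
position: [0.6091, -0.1005, 0.1006]
tcp_rot: [0.001, 0.672, 0.741, 0.001]
contact_force: [-4.4, -0.3, 17.5]
finger_gap: 0.0086
grasp_force: 100.2
```

Request:
apply_moves([
  [0, 0, 0, 0, 0, -0.002, 255],
  [0, 0, 0, 0, 0, -0.002, 200],
  [0, 0, 0, 0, 0, -0.002, 100],
  [0, 0, 0, 0, 0, -0.002, 0],
  [0, 0, 0, 0, 0, -0.002, 0],
])

```text
t: 24.18
position: [0.6084, -0.1003, 0.0998]
tcp_rot: [-0.0, 0.672, 0.741, -0.0]
contact_force: [-0.6, 1.2, -0.3]
finger_gap: 0.054
grasp_force: 0.0
```

Request:
apply_moves([
  [0, 0, 0, 0, 0, 0, 0],
  [0, 0, 0, 0, 0, 0, 0],
  [0, 0, 0, 0, 0, -0.03, 0],
  [0, 0, 0, 0, 0, -0.06, 0],
  [0, 0, 0, 0, 0, -0.1, 0],
])

```text
t: 24.6
position: [0.6072, -0.1001, 0.1992]
tcp_rot: [-0.002, 0.672, 0.741, -0.001]
contact_force: [1.6, -0.6, -0.8]
finger_gap: 0.0853
grasp_force: 0.0
```

Request:
apply_moves([
  [0, 0, 0, 0, 0, -0.04, 0],
  [0, 0, 0, 0, 0, -0.08, 0],
  [0, 0, 0, 0, 0, -0.1, 0],
  [0, 0, 0, 0, 0, -0.1, 0],
])

```text
t: 24.93
position: [0.6101, -0.1006, 0.3055]
tcp_rot: [0.003, 0.672, 0.741, 0.002]
contact_force: [1.1, -0.6, -0.0]
finger_gap: 0.0852
grasp_force: 0.0
```

Run:
```python
from h import *
chain([])
from cell import arm
import cv2
a=arm.camera("side");b=arm.camera("top")
pickle.dump(a,open("side6.pkl","wb"));pickle.dump(b,open("top6.pkl","wb"))
A=a["img"][90:290,170:330,::-1];B=b["img"][130:250,160:320,::-1]
A=cv2.resize(A,(480,600),interpolation=cv2.INTER_CUBIC)           # x3, off (170,90)
B1=cv2.resize(b["img"][140:220,170:250,::-1],(320,320),interpolation=cv2.INTER_CUBIC) # x4 off (170,140)
B2=cv2.resize(a["img"][100:170,240:320,::-1],(320,280),interpolation=cv2.INTER_CUBIC) # x4 off (240,100)
cv2.imwrite("pics/k.png",np.hstack([A,np.vstack([B1,B2])]))
```

```text
now [ 0.6101 -0.1006  0.3055] yaw 5.62 tilt [ 0.008 -0.001 -1.   ] F [ 1.1 -0.6 -0. ] gap 0.0852 g 0.0 t 24.9333 q [-0.16  0.4   0.51  1.67  0.    1.31]
```

View pics/k.png

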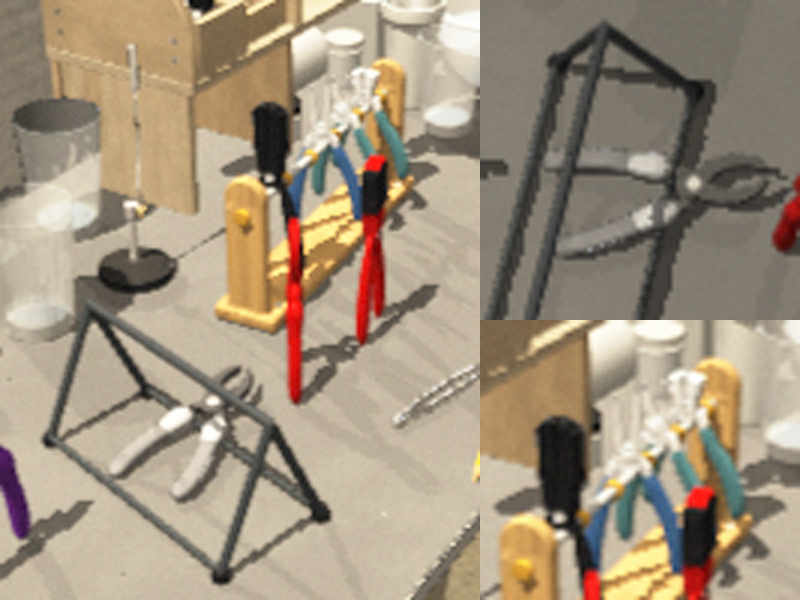

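The blue and teal pliers hang properly in their bays, seen in the lower-right crop at (620,490) and (650,450). pliers_1 lies flat across the stand's base bar, joint at (693,183) and nose tip at (780,178) in the top crop, beside the red look-alike. I'll measure it.

Run:
```python
from h import *
np.set_printoptions(precision=4,suppress=True)
S=lambda p:np.array(p)/3+[170,90]; T=lambda p:np.array(p)/4+[170,140]
for nm,s,t in(("joint",(213,402),(215,183)),("tip",(250,370),(300,178)),("gripL",(113,472),(68,160)),("gripR",(178,494),(85,250))):
    print(nm,tri(S(s),T(t),False),"on z=.012",plane("top",T(t),.012,False))
print("bar pts",plane("top",T((213,90)),.004,False),plane("top",T((165,300)),.004,False))
# red bits (top view, at table and heights) and side feet
import cv2
for n,k in(("top","top6.pkl"),("side","side6.pkl")):
    im=pickle.load(open(k,"rb"))["img"];h=cv2.cvtColor(im,cv2.COLOR_RGB2HSV)
    m=cv2.inRange(h,np.array((0,170,80)),np.array((8,255,255)))|cv2.inRange(h,np.array((172,170,80)),np.array((179,255,255)))
    K,L,s,c=cv2.connectedComponentsWithStats(m)
    for i in range(1,K):
        if s[i][4]>25: print(n,s[i].tolist())
print([plane("top",u,z,False) for u,z in(((310/4+170,235/4+140),.0),((245,202),.0),((257,185),.15))])
```

```text
joint (array([0.5257, 0.2322, 0.0198]), np.float64(0.0009703114956243821)) on z=.012 [0.5279 0.2331 0.012 ]
tip (array([0.5278, 0.1759, 0.0171]), np.float64(0.00022917822567151692)) on z=.012 [0.5289 0.176  0.012 ]
gripL (array([0.549 , 0.3321, 0.0056]), np.float64(0.0014950918065897393)) on z=.012 [0.5481 0.3314 0.012 ]
gripR (array([0.4899, 0.3231, 0.0033]), np.float64(0.00469688214976425)) on z=.012 [0.4861 0.3206 0.012 ]
bar pts [0.595  0.2334 0.004 ] [0.4515 0.269  0.004 ]
top [244, 178, 20, 24, 138]
top [294, 181, 10, 7, 46]
top [283, 191, 10, 9, 31]
side [339, 17, 11, 5, 37]
side [292, 141, 7, 6, 29]
side [289, 159, 9, 46, 253]
side [265, 162, 6, 62, 263]
[array([0.492 , 0.1711, 0.    ]), array([0.4834, 0.1781, 0.    ]), array([0.4945, 0.1437, 0.15  ])]
```

Run:
```python
from h import *
chain([(.58,.06,.29,4.5),(.526,.219,.20,3.2)])
D=np.array([[.5245,.1916,.2388,-.0143],[.530,.3399,.25,.37],[.6334,.2496,.43,.41],[.6407,.1376,.46,.17],[.6339,.3575,.47,.76],[.598,.3557,.39,.63],[.5907,.1171,.38,0],[.548,.3045,.27,.31],[.6048,.3259,.39,.55]])
r,z,a,b=D.T;t=a-b;O=np.ones_like(r);N=0*O
M=np.r_[np.c_[np.sin(a),np.cos(a),np.cos(t),np.sin(t),O,N],np.c_[np.cos(a),-np.sin(a),-np.sin(t),np.cos(t),N,O]]
x,res,_,sv=np.linalg.lstsq(M,np.r_[r,z],rcond=None);print(x.round(3),np.abs(M@x-np.r_[r,z]).max(),sv)
```

```text
now [ 0.609  -0.1004  0.3007] yaw 5.61 tilt [ 0.001 -0.    -1.   ] F [-0.4 -0.3 -0.6] gap 0.0857 g 0.0 t 25.0333 q [-0.16  0.4   0.5   1.67  0.    1.31]
wz 0.019 shift [ 0.162 -0.013  0.011]
wz 0.023 shift [ 0.163 -0.041  0.09 ]
[ 0.578 -0.     0.393  0.024  0.001 -0.294] 0.0026419212437017586 [5.16048713 5.16048713 0.58336575 0.58336575 0.17046125 0.17046125]
```

Request:
apply_moves([
  [0, 0, 0.02, 0.162, -0.013, 0.011, 105],
  [0, 0, 0.02, 0.162, -0.013, 0.011, 105],
  [0, 0, 0.02, 0.162, -0.013, 0.011, 105],
  [0, 0, 0.02, 0.162, -0.013, 0.011, 105],
  [0, 0, 0.02, 0.162, -0.013, 0.011, 105],
])

```text
t: 25.45
position: [0.5775, 0.0651, 0.2871]
tcp_rot: [-0.002, 0.677, 0.736, -0.001]
contact_force: [0.7, 0.1, 0.1]
finger_gap: 0.0502
grasp_force: 0.0
```

Request:
apply_moves([
  [0, 0, 0.023, 0.163, -0.041, 0.09, 105],
  [0, 0, 0.023, 0.163, -0.041, 0.09, 105],
  [0, 0, 0.023, 0.163, -0.041, 0.09, 105],
  [0, 0, 0.023, 0.163, -0.041, 0.09, 105],
  [0, 0, 0.023, 0.163, -0.041, 0.09, 105],
])

```text
t: 25.87
position: [0.5232, 0.2209, 0.1954]
tcp_rot: [-0.001, 0.687, 0.727, -0.002]
contact_force: [0.0, 0.4, 1.3]
finger_gap: 0.0505
grasp_force: 0.0
```

Request:
apply_moves([
  [0, 0, 0, 0, 0, 0, 105],
  [0, 0, 0, 0, 0, 0, 105],
  [0, 0, 0, 0, 0, 0, 105],
])

```text
t: 26.12
position: [0.5259, 0.2184, 0.1985]
tcp_rot: [-0.0, 0.687, 0.726, -0.001]
contact_force: [0.5, -0.8, 0.3]
finger_gap: 0.0501
grasp_force: 0.0
```

Run:
```python
from h import *
chain([(.526,.219,.06,3.2)])
from cell import arm
import cv2
a=arm.camera("side");im=a["img"];pickle.dump(a,open("side7.pkl","wb"))
# project the reported TCP and a point 39 mm above it; print dark mask lowest rows round there
c=a
for dz in(0,.039,.052):
    v=c["R"]@(np.array([.526,.219,.20])+[0,0,dz])+c["t"];print(dz,(c["fx"]*v[0]/v[2]+c["cx"]).round(1),(c["fy"]*v[1]/v[2]+c["cy"]).round(1))
g=im.max(2)
for y in range(120,190,4):
    xs=np.where(g[y,200:300]<45)[0]+200; print(y,xs.min() if len(xs) else None,xs.max() if len(xs) else None,len(xs))
```

```text
now [0.5259 0.2184 0.1985] yaw 3.17 tilt [-0.001 -0.001 -1.   ] F [ 0.5 -0.8  0.3] gap 0.0501 g 0.0 t 26.1167 q [ 0.39  0.31  0.11  1.37 -0.    1.91]
wz -0.001 shift [0.001 0.    0.139]
0 241.4 155.4
0.039 240.8 139.6
0.052 240.6 134.2
120 225 265 24
124 229 261 16
128 229 264 17
132 229 264 17
136 230 265 14
140 256 265 10
144 256 264 9
148 262 298 10
152 263 298 10
156 264 297 10
160 265 295 8
164 None None 0
168 None None 0
172 270 270 1
176 270 270 1
180 203 208 6
184 205 224 14
188 None None 0
```

Request:
apply_moves([
  [0, 0, 0, 0.001, 0, 0.04, 105],
  [0, 0, 0, 0.001, 0, 0.08, 105],
  [0, 0, 0, 0.001, 0, 0.12, 105],
  [0, 0, 0, 0.001, 0, 0.15, 105],
  [0, 0, 0, 0.001, 0, 0.17, 105],
])

```text
t: 26.58
position: [0.5253, 0.2179, 0.0265]
tcp_rot: [-0.001, 0.688, 0.726, -0.001]
contact_force: [-0.9, 0.5, 0.7]
finger_gap: 0.0501
grasp_force: 0.0
```

Request:
apply_moves([
  [0, 0, 0, 0, 0, 0.02, 105],
  [0, 0, 0, 0, 0, 0.03, 105],
  [0, 0, 0, 0, 0, 0.035, 105],
  [0, 0, 0, 0, 0, 0.04, 105],
  [0, 0, 0, 0, 0, 0.04, 105],
])

```text
t: 27.0
position: [0.5266, 0.2197, -0.0106]
tcp_rot: [0.0, 0.688, 0.726, 0.0]
contact_force: [-0.8, 0.2, 0.4]
finger_gap: 0.0501
grasp_force: 0.0
```

Request:
apply_moves([
  [0, 0, 0, 0, 0, 0.004, 105],
  [0, 0, 0, 0, 0, 0.008, 105],
  [0, 0, 0, 0, 0, 0.01, 105],
  [0, 0, 0, 0, 0, 0.01, 105],
])

```text
t: 27.33
position: [0.526, 0.22, -0.0209]
tcp_rot: [-0.0, 0.687, 0.726, -0.0]
contact_force: [-0.2, -1.0, -1.0]
finger_gap: 0.05
grasp_force: 0.0
```

The reported TCP is below the table with no contact, which confirms the offset. I'll close now.

Request:
apply_moves([
  [0, 0, 0, 0, 0, 0.004, 105],
  [0, 0, 0, 0, 0, 0.007, 105],
  [0, 0, 0, 0, 0, 0.007, 105],
])

```text
t: 27.58
position: [0.5257, 0.2199, -0.0284]
tcp_rot: [-0.0, 0.687, 0.726, -0.0]
contact_force: [-1.1, 0.1, 0.0]
finger_gap: 0.0504
grasp_force: 0.0
```

Request:
apply_moves([
  [0, 0, 0, 0, 0, 0, 255],
  [0, 0, 0, 0, 0, 0, 255],
  [0, 0, 0, 0, 0, 0, 255],
  [0, 0, 0, 0, 0, 0, 255],
  [0, 0, 0, 0, 0, 0, 255],
])

```text
t: 28.0
position: [0.5263, 0.22, -0.0275]
tcp_rot: [0.0, 0.687, 0.726, 0.0]
contact_force: [-0.0, -0.5, 1.1]
finger_gap: 0.0143
grasp_force: 97.8
```

Request:
apply_moves([
  [0, 0, 0, 0, 0, 0, 255],
  [0, 0, 0, 0, 0, 0, 255],
  [0, 0, 0, 0, 0, 0, 255],
])

```text
t: 28.25
position: [0.5262, 0.22, -0.0276]
tcp_rot: [0.0, 0.687, 0.726, 0.0]
contact_force: [0.5, -0.9, 2.2]
finger_gap: 0.0147
grasp_force: 97.9
```

Run:
```python
from h import *
import cv2
np.set_printoptions(precision=3,suppress=True)
a=pickle.load(open("side6.pkl","rb"))["img"];b=pickle.load(open("top6.pkl","rb"))["img"]
def m(im):
    h=cv2.cvtColor(im,cv2.COLOR_RGB2HSV);return cv2.inRange(h,np.array((0,150,60)),np.array((8,255,255)))|cv2.inRange(h,np.array((172,150,60)),np.array((179,255,255)))
A,B=m(a),m(b)
for y in range(140,228,6):
    x=np.where(A[y,255:300])[0]+255; print("side",y,x.min() if len(x) else "",x.max() if len(x) else "",end="; ")
print()
for y in range(176,204,3):
    x=np.where(B[y,240:268])[0]+240; print("top",y,x.tolist() and (x.min(),x.max()),end="; ")
print("\nfoot",plane("side",(268,223),0,False),"topfeet",plane("top",(245,201),0,False))
print("apex",tri((267,162),(258,180),False))
```

```text
side 140  ; side 146 292 296; side 152  ; side 158  ; side 164 266 297; side 170 266 296; side 176 266 297; side 182 266 297; side 188 265 297; side 194 265 296; side 200 266 291; side 206 266 269; side 212 266 269; side 218 266 269; side 224  ; 
top 176 []; top 179 (np.int64(255), np.int64(259)); top 182 (np.int64(251), np.int64(262)); top 185 (np.int64(249), np.int64(265)); top 188 (np.int64(250), np.int64(265)); top 191 (np.int64(246), np.int64(252)); top 194 (np.int64(246), np.int64(250)); top 197 (np.int64(244), np.int64(248)); top 200 (np.int64(244), np.int64(248)); top 203 []; 
foot [0.488 0.171 0.   ] topfeet [0.486 0.178 0.   ]
apex (array([0.507, 0.142, 0.153]), np.float64(0.002826142604957118))
```

pliers_1 is gripped at the joint. I have to get its handles out from under the ridge without touching the red look-alike. The sequence is: lift slightly and shift in x, then pull toward −y while tilting the nose up and rising, then lift clear.

Request:
apply_moves([
  [0, 0, 0, 0, 0, -0.004, 255],
  [0, 0, 0, 0, 0.004, -0.008, 255],
  [0, 0, 0, 0, 0.014, -0.01, 255],
  [0, 0, 0, 0, 0.024, -0.01, 255],
  [0, 0, 0, 0, 0.03, -0.01, 255],
])

```text
t: 28.67
position: [0.5533, 0.2187, -0.0186]
tcp_rot: [-0.0, 0.687, 0.726, -0.004]
contact_force: [-12.9, -12.5, 2.2]
finger_gap: 0.0146
grasp_force: 105.6
```

Request:
apply_moves([
  [0, -0.05, 0, -0.008, 0, -0.012, 255],
  [0, -0.14, 0, -0.02, 0, -0.025, 255],
  [0, -0.24, 0, -0.035, 0, -0.038, 255],
  [0, -0.34, 0, -0.05, 0, -0.048, 255],
  [0, -0.44, 0, -0.06, 0, -0.054, 255],
])

```text
t: 29.08
position: [0.561, 0.1611, 0.0387]
tcp_rot: [0.161, 0.671, 0.708, -0.15]
contact_force: [-0.3, -0.5, -2.1]
finger_gap: 0.0147
grasp_force: 98.3
```

Request:
apply_moves([
  [0, -0.04, 0, -0.007, 0, 0, 255],
  [0, -0.08, 0, -0.01, 0, -0.003, 255],
  [0, -0.08, 0, -0.01, 0, -0.003, 255],
])

```text
t: 29.33
position: [0.56, 0.155, 0.0426]
tcp_rot: [0.187, 0.664, 0.702, -0.177]
contact_force: [0.5, 0.7, -2.0]
finger_gap: 0.0147
grasp_force: 97.9
```

Run:
```python
from h import *
chain([])
from cell import arm
import cv2
a=arm.camera("side");pickle.dump(a,open("side8.pkl","wb"));o=C["side"]["img"];
A6=pickle.load(open("side6.pkl","rb"))["img"].astype(int)
from scipy.spatial.transform import Rotation as Ro
s=arm.observe();q=s["tcp_rot"];R=Ro.from_quat([*q[1:],q[0]]).as_matrix();P=s["position"]-.047*R[:,2];n=-R[:,0]
print("P",P,"nose dir",n.round(3))
for nm,X in(("P",P),("end",P-.109*n),("tip",P+.044*n),("gL",P-.105*n+.03*R[:,1]),("gR",P-.105*n-.03*R[:,1])):
    v=a["R"]@X+a["t"];u=np.array([a["fx"]*v[0]/v[2]+a["cx"],a["fy"]*v[1]/v[2]+a["cy"]]).round(0).astype(int);print(nm,X.round(3),u,a["img"][u[1],u[0]])
# did anything else move? red mask compare
d=np.abs(a["img"].astype(int)-A6).sum(2)
print("red diff",d[162:224,264:300].mean(),"rack diff",d[110:190,262:310].mean())
```

```text
now [0.56   0.155  0.0426] yaw 3.23 tilt [ 0.027 -0.498 -0.867] F [ 0.5  0.7 -2. ] gap 0.0147 g 97.9 t 29.3333 q [ 0.54  0.61  0.05  1.27 -0.46  2.11]
P [0.55874349 0.17820144 0.08336752] nose dir [ 0.049 -0.867  0.496]
P [0.559 0.178 0.083] [242 188] [95 89 83]
end [0.553 0.273 0.029] [221 225] [98 90 81]
tip [0.561 0.14  0.105] [250 173] [81 80 79]
gL [0.584 0.271 0.031] [212 220] [193 180 158]
gR [0.524 0.268 0.031] [233 228] [204 192 176]
red diff 96.32437275985663 rack diff 38.24140625
```

Request:
apply_moves([
  [0, 0, 0, -0.015, 0, -0.01, 255],
  [0, 0, 0, -0.028, 0, -0.035, 255],
  [0, 0, 0, -0.045, 0, -0.065, 255],
  [0, 0, 0, -0.063, 0, -0.095, 255],
  [0, 0, 0, -0.081, 0, -0.126, 255],
])

```text
t: 29.8
position: [0.5599, 0.1449, 0.1958]
tcp_rot: [0.186, 0.665, 0.702, -0.176]
contact_force: [0.5, 0.5, -1.4]
finger_gap: 0.0146
grasp_force: 98.0
```

Request:
apply_moves([
  [0, -0.05, 0, -0.015, 0, -0.02, 255],
  [0, -0.1, 0, -0.03, 0, -0.04, 255],
  [0, -0.1, 0, -0.04, 0, -0.05, 255],
  [0, -0.1, 0, -0.05, 0, -0.05, 255],
])

```text
t: 30.13
position: [0.5617, 0.1277, 0.2639]
tcp_rot: [0.222, 0.655, 0.692, -0.208]
contact_force: [0.2, -0.6, -1.1]
finger_gap: 0.0144
grasp_force: 98.0
```

```bash
cat >> h.py <<'E'
from scipy.spatial.transform import Rotation as Ro
def now(L=.047):
    from cell import arm
    s=arm.observe();q=s["tcp_rot"];R=Ro.from_quat([*q[1:],q[0]]).as_matrix();p=s["position"]
    print("p",p.round(4),"P",(p-L*R[:,2]).round(4),"z",R[:,2].round(3),"nose",(-R[:,0]).round(3),"F",s["contact_force"].round(1),"gap",round(s["finger_gap"],4),"q",s["q"].round(2),"t",s["t"])
    return p,R
def to(P,zdir,noseup=True,L=.047,n=1,st=None):
    """targets: pliers grip point P, tool z = zdir, nose=-x; prints n calls (rotvec, shift in starting tool axes of each)"""
    p,R=now(L) if st is None else st
    z=np.array(zdir,float);z/=np.linalg.norm(z);x=np.array([0,0,-1.]);x-=z*(x@z);x/=np.linalg.norm(x)
    Rt=np.c_[x,np.cross(z,x),z]; dr=Ro.from_matrix(R.T@Rt).as_rotvec(); p0=p-L*R[:,2]
    for i in range(1,n+1):
        Ri=R@Ro.from_rotvec(dr/n).as_matrix(); pi=p0+(np.array(P)-p0)*i/n+L*Ri[:,2]
        print("rot",(dr/n).round(3),"shift",(R.T@(pi-p)).round(4),"-> P",(pi-L*Ri[:,2]).round(3)); p,R=pi,Ri
    return p,R
E
python3 - <<'E'
from h import *
to((.45,.20,.30),(np.cos(.17),np.sin(.17),0),n=5)
E
```

```text
p [0.5617 0.1277 0.2639] P [0.5601 0.1548 0.3022] z [ 0.034 -0.578 -0.815] nose [ 0.044 -0.814  0.579] F [ 0.2 -0.6 -1.1] gap 0.0144 q [ 0.54  0.52  0.43  1.79 -0.54  2.14] t 30.1333
rot [-0.308 -0.142 -0.16 ] shift [ 0.0032 -0.0068 -0.0083] -> P [0.538 0.164 0.302]
rot [-0.308 -0.142 -0.16 ] shift [ 0.005  -0.0024 -0.0157] -> P [0.516 0.173 0.301]
rot [-0.308 -0.142 -0.16 ] shift [ 0.0049  0.0042 -0.0214] -> P [0.494 0.182 0.301]
rot [-0.308 -0.142 -0.16 ] shift [ 0.0031  0.0121 -0.0248] -> P [0.472 0.191 0.3  ]
rot [-0.308 -0.142 -0.16 ] shift [-0.0004  0.0202 -0.0253] -> P [0.45 0.2  0.3 ]
```

Run:
```python
from h import *
to((.50,.30,.30),(np.cos(.17),np.sin(.17),0),n=5)
```

```text
p [0.5617 0.1277 0.2639] P [0.5601 0.1548 0.3022] z [ 0.034 -0.578 -0.815] nose [ 0.044 -0.814  0.579] F [ 0.2 -0.6 -1.1] gap 0.0144 q [ 0.54  0.52  0.43  1.79 -0.54  2.14] t 30.1333
rot [-0.308 -0.142 -0.16 ] shift [ 0.0191  0.0043 -0.0195] -> P [0.548 0.184 0.302]
rot [-0.308 -0.142 -0.16 ] shift [ 0.0172  0.0141 -0.0246] -> P [0.536 0.213 0.301]
rot [-0.308 -0.142 -0.16 ] shift [ 0.0132  0.0245 -0.0261] -> P [0.524 0.242 0.301]
rot [-0.308 -0.142 -0.16 ] shift [ 0.0076  0.034  -0.0238] -> P [0.512 0.271 0.3  ]
rot [-0.308 -0.142 -0.16 ] shift [ 0.0013  0.0413 -0.018 ] -> P [0.5 0.3 0.3]
```

Request:
apply_moves([
  [-0.062, -0.028, -0.032, 0.004, 0.001, -0.004, 255],
  [-0.123, -0.057, -0.064, 0.008, 0.002, -0.008, 255],
  [-0.185, -0.085, -0.096, 0.011, 0.003, -0.012, 255],
  [-0.246, -0.114, -0.128, 0.015, 0.004, -0.016, 255],
  [-0.308, -0.142, -0.16, 0.019, 0.004, -0.0195, 255],
])

```text
t: 30.55
position: [0.5637, 0.1533, 0.2665]
tcp_rot: [0.351, 0.539, 0.748, -0.163]
contact_force: [-0.6, 0.3, -0.8]
finger_gap: 0.0144
grasp_force: 98.2
```

Request:
apply_moves([
  [-0.062, -0.028, -0.032, 0.004, 0.003, -0.005, 255],
  [-0.123, -0.057, -0.064, 0.007, 0.006, -0.01, 255],
  [-0.185, -0.085, -0.096, 0.01, 0.009, -0.015, 255],
  [-0.246, -0.114, -0.128, 0.014, 0.011, -0.02, 255],
  [-0.308, -0.142, -0.16, 0.017, 0.014, -0.0246, 255],
])

```text
t: 30.97
position: [0.5647, 0.1854, 0.2735]
tcp_rot: [0.467, 0.405, 0.778, -0.112]
contact_force: [1.1, 0.8, -2.2]
finger_gap: 0.0144
grasp_force: 98.2
```

Request:
apply_moves([
  [-0.062, -0.028, -0.032, 0.003, 0.005, -0.005, 255],
  [-0.123, -0.057, -0.064, 0.005, 0.01, -0.01, 255],
  [-0.185, -0.085, -0.096, 0.008, 0.015, -0.016, 255],
  [-0.246, -0.114, -0.128, 0.011, 0.02, -0.021, 255],
  [-0.308, -0.142, -0.16, 0.013, 0.0245, -0.026, 255],
])

```text
t: 31.38
position: [0.5633, 0.2217, 0.2817]
tcp_rot: [0.565, 0.259, 0.781, -0.058]
contact_force: [1.3, 2.1, -1.4]
finger_gap: 0.0142
grasp_force: 98.3
```

Run:
```python
from h import *
to((.50,.30,.30),(np.cos(.17),np.sin(.17),0),n=2)
```

```text
p [0.5633 0.2217 0.2817] P [0.5232 0.2397 0.2984] z [ 0.853 -0.383 -0.355] nose [ 0.227 -0.339  0.913] F [ 1.3  2.1 -1.4] gap 0.0142 q [ 0.92  0.1  -0.61  0.32 -1.15  1.21] t 31.3833
rot [-0.312 -0.144 -0.158] shift [ 0.0067  0.0354 -0.0245] -> P [0.512 0.27  0.299]
rot [-0.312 -0.144 -0.158] shift [ 0.0001  0.0427 -0.0181] -> P [0.5 0.3 0.3]
```

Request:
apply_moves([
  [-0.062, -0.029, -0.032, 0.001, 0.007, -0.005, 255],
  [-0.125, -0.058, -0.063, 0.003, 0.014, -0.01, 255],
  [-0.187, -0.086, -0.095, 0.004, 0.021, -0.015, 255],
  [-0.25, -0.115, -0.126, 0.005, 0.028, -0.02, 255],
  [-0.312, -0.144, -0.158, 0.007, 0.035, -0.0245, 255],
])

```text
t: 31.8
position: [0.561, 0.2574, 0.285]
tcp_rot: [0.627, 0.139, 0.767, -0.011]
contact_force: [0.7, 1.0, -1.6]
finger_gap: 0.0148
grasp_force: 98.3
```

Run:
```python
from h import *
to((.50,.30,.30),(np.cos(.17),np.sin(.17),0),n=1)
```

```text
p [0.561  0.2574 0.285 ] P [0.516  0.2664 0.2951] z [ 0.958 -0.192 -0.214] nose [ 0.175 -0.2    0.964] F [ 0.7  1.  -1.6] gap 0.0148 q [ 0.95  0.12 -0.97 -0.59 -1.1   0.61] t 31.8
rot [-0.383 -0.183 -0.199] shift [-0.0018  0.0476 -0.027 ] -> P [0.5 0.3 0.3]
```

The arm is close to joint limits with the tool fully horizontal. Instead I'll lean the pliers 40° along the stand's ridge, seat the crotch on it, let them swing plumb, and regrasp from above.

Run:
```python
from h import *
b=np.radians(40)
to((.545,.294,.25),(np.cos(b)*.969,-np.cos(b)*.247,-np.sin(b)),n=2)
```

```text
p [0.561  0.2574 0.285 ] P [0.516  0.2664 0.2951] z [ 0.958 -0.192 -0.214] nose [ 0.175 -0.2    0.964] F [ 0.7  1.  -1.6] gap 0.0148 q [ 0.95  0.12 -0.97 -0.59 -1.1   0.61] t 31.8
rot [ 0.043  0.239 -0.068] shift [0.033  0.0107 0.0147] -> P [0.53  0.28  0.273]
rot [ 0.043  0.239 -0.068] shift [0.0277 0.0127 0.0187] -> P [0.545 0.294 0.25 ]
```

Request:
apply_moves([
  [0.009, 0.048, -0.014, 0.007, 0.002, 0.003, 255],
  [0.017, 0.096, -0.027, 0.013, 0.004, 0.006, 255],
  [0.026, 0.143, -0.041, 0.02, 0.006, 0.009, 255],
  [0.034, 0.191, -0.054, 0.026, 0.009, 0.012, 255],
  [0.043, 0.239, -0.068, 0.033, 0.011, 0.015, 255],
])

```text
t: 32.22
position: [0.5722, 0.2718, 0.2508]
tcp_rot: [0.525, 0.128, 0.841, -0.033]
contact_force: [0.3, -0.0, -1.9]
finger_gap: 0.0145
grasp_force: 98.0
```

Request:
apply_moves([
  [0.009, 0.048, -0.014, 0.006, 0.003, 0.004, 255],
  [0.017, 0.096, -0.027, 0.011, 0.005, 0.007, 255],
  [0.026, 0.143, -0.041, 0.017, 0.008, 0.011, 255],
  [0.034, 0.191, -0.054, 0.022, 0.01, 0.015, 255],
  [0.043, 0.239, -0.068, 0.028, 0.0127, 0.0187, 255],
])

```text
t: 32.63
position: [0.5803, 0.2856, 0.2186]
tcp_rot: [0.417, 0.114, 0.9, -0.053]
contact_force: [-0.1, 0.2, -1.6]
finger_gap: 0.0143
grasp_force: 97.9
```

Request:
apply_moves([
  [0, 0, 0, 0, 0, 0, 255],
  [0, 0, 0, 0, 0, 0, 255],
  [0, 0, 0, 0, 0, 0, 255],
])

```text
t: 32.88
position: [0.5802, 0.2862, 0.218]
tcp_rot: [0.418, 0.113, 0.9, -0.053]
contact_force: [0.5, 0.3, -1.2]
finger_gap: 0.0145
grasp_force: 98.1
```

Run:
```python
from h import *
import cv2
b=np.radians(40);zd=(np.cos(b)*.969,-np.cos(b)*.247,-np.sin(b))
st=to((.545,.294,.16),zd)
to((.545,.294,.134),zd,st=st)
from cell import arm
p,R=now()
a=arm.camera("side");pickle.dump(a,open("side9.pkl","wb"));P=p-.047*R[:,2];n=-R[:,0]
vis=a["img"][:,:,::-1].copy()
for nm,X in(("P",P),("crotch",P-.018*n),("gL",P-.105*n+.03*R[:,1]),("gR",P-.105*n-.03*R[:,1]),("tip",P+.044*n)):
    v=a["R"]@X+a["t"];u=np.array([a["fx"]*v[0]/v[2]+a["cx"],a["fy"]*v[1]/v[2]+a["cy"]]).round(1);print(nm,X.round(3),u)
    cv2.circle(vis,tuple(int(k) for k in u.round()),1,(0,255,0) if nm!="crotch" else (255,0,255),-1)
cv2.imwrite("pics/m.png",cv2.resize(vis[60:260,130:310],(720,600)[:2] if 0 else (540,600),interpolation=cv2.INTER_CUBIC))
```

```text
p [0.5802 0.2862 0.218 ] P [0.5453 0.2951 0.2483] z [ 0.741 -0.19  -0.644] nose [ 0.624 -0.16   0.765] F [ 0.5  0.3 -1.2] gap 0.0145 q [ 0.83  0.12 -0.48  0.46 -0.74  0.88] t 32.8833
rot [-0.001 -0.002 -0.001] shift [ 0.0675 -0.0011  0.0568] -> P [0.545 0.294 0.16 ]
rot [-0.  0. -0.] shift [0.0199 0.     0.0167] -> P [0.545 0.294 0.134]
p [0.5802 0.2862 0.218 ] P [0.5453 0.2951 0.2483] z [ 0.741 -0.19  -0.644] nose [ 0.624 -0.16   0.765] F [ 0.5  0.3 -1.2] gap 0.0145 q [ 0.83  0.12 -0.48  0.46 -0.74  0.88] t 32.8833
P [0.545 0.295 0.248] [211.7 147. ]
crotch [0.534 0.298 0.235] [215.5 154.8]
gL [0.487 0.341 0.168] [222.4 197.6]
gR [0.472 0.283 0.168] [244.8 187.1]
tip [0.573 0.288 0.282] [202.5 128.1]
```

View pics/m.png

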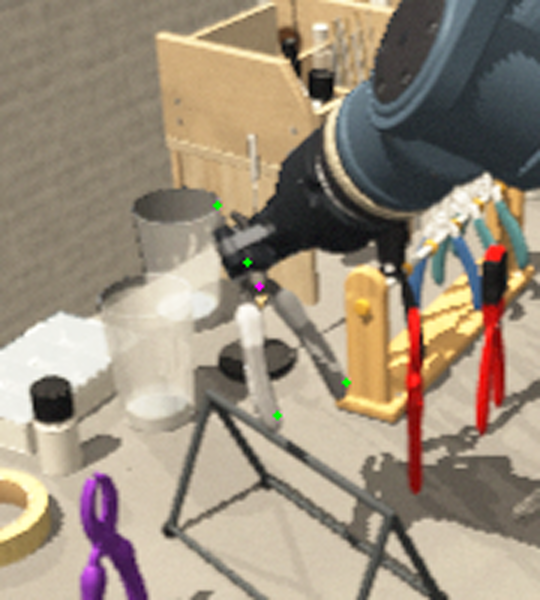

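The pliers are leaned as planned, and the predicted grip ends at (278,415) and (347,382) match the picture. The ridge passes between the handles. I'll lower onto it.

Request:
apply_moves([
  [0, 0, 0, 0.013, 0, 0.011, 255],
  [0, 0, 0, 0.03, -0.001, 0.025, 255],
  [0, 0, 0, 0.048, -0.001, 0.04, 255],
  [0, 0, 0, 0.06, -0.001, 0.051, 255],
  [0, 0, 0, 0.067, -0.001, 0.057, 255],
])

```text
t: 33.35
position: [0.579, 0.2853, 0.1275]
tcp_rot: [0.417, 0.112, 0.9, -0.054]
contact_force: [-0.3, 0.5, -1.1]
finger_gap: 0.0145
grasp_force: 98.1
```

Request:
apply_moves([
  [0, 0, 0, 0.006, 0, 0.005, 255],
  [0, 0, 0, 0.011, 0, 0.009, 255],
  [0, 0, 0, 0.016, 0, 0.0135, 255],
  [0, 0, 0, 0.02, 0, 0.0167, 255],
  [0, 0, 0, 0.02, 0, 0.0167, 255],
])

```text
t: 33.77
position: [0.5823, 0.2869, 0.1069]
tcp_rot: [0.421, 0.115, 0.898, -0.052]
contact_force: [-1.6, -2.1, 13.2]
finger_gap: 0.0147
grasp_force: 100.0
```

Request:
apply_moves([
  [0, 0, 0, 0.0015, 0, 0.001, 255],
  [0, 0, 0, 0.0015, 0, 0.001, 255],
  [0, 0, 0, 0.0015, 0, 0.001, 255],
])

```text
t: 34.02
position: [0.5827, 0.2874, 0.1067]
tcp_rot: [0.422, 0.115, 0.898, -0.051]
contact_force: [-0.5, -3.6, 16.8]
finger_gap: 0.0141
grasp_force: 100.4
```

```bash
python3 -c "
from h import *
now()"
```

```text
p [0.5827 0.2874 0.1067] P [0.5477 0.2963 0.1367] z [ 0.745 -0.189 -0.639] nose [ 0.618 -0.163  0.769] F [-0.5 -3.6 16.8] gap 0.0141 q [ 0.83  0.26 -0.65  0.13 -0.74  0.88] t 34.0167
```

Request:
apply_moves([
  [0, 0, 0, -0.002, 0, -0.0015, 255],
  [0, 0, 0, -0.002, 0, -0.0015, 220],
  [0, 0, 0, -0.002, 0, -0.0015, 180],
  [0, 0, 0, -0.002, 0, -0.0015, 100],
  [0, 0, 0, -0.002, 0, -0.0015, 0],
])

```text
t: 34.43
position: [0.5802, 0.2868, 0.1048]
tcp_rot: [0.418, 0.113, 0.9, -0.052]
contact_force: [-0.4, 0.4, -0.5]
finger_gap: 0.048
grasp_force: 0.0
```

Request:
apply_moves([
  [0, 0, 0, 0, 0, 0, 0],
  [0, 0, 0, 0, 0, 0, 0],
  [0, 0, 0, 0, 0, 0, 0],
  [0, 0, 0, 0, 0, 0, 0],
  [0, 0, 0, 0, 0, 0, 0],
])

```text
t: 34.85
position: [0.5802, 0.2867, 0.1046]
tcp_rot: [0.418, 0.113, 0.9, -0.053]
contact_force: [-0.1, 0.8, -0.7]
finger_gap: 0.0853
grasp_force: 0.0
```

Request:
apply_moves([
  [0, 0, 0, 0, 0, -0.01, 0],
  [0, 0, 0, 0, 0, -0.03, 0],
  [0, 0, 0, 0, 0, -0.06, 0],
  [0, 0, 0, 0, 0, -0.09, 0],
  [0, 0, 0, 0, 0, -0.12, 0],
])

```text
t: 35.27
position: [0.4905, 0.309, 0.1828]
tcp_rot: [0.418, 0.113, 0.9, -0.053]
contact_force: [-0.2, 0.5, -0.1]
finger_gap: 0.0854
grasp_force: 0.0
```

```bash
cat > look.py <<'E'
from h import *
import cv2
from cell import arm
def blobs(k):
    # new-vs-empty difference in stand region: empty stand seen in side9 (pliers_1 absent from the ridge)
    pass
p,R=now()
a=arm.camera("side");pickle.dump(a,open(f"side_l.pkl","wb"));b=arm.camera("top");pickle.dump(b,open("top_l.pkl","wb"))
A=np.array([.6056,.2782,0]);B=np.array([.4033,.3298,0]);e=(A-B)/np.linalg.norm(A-B);n=np.array([-e[1],e[0],0]);M=(A+B)/2
ref=pickle.load(open("side0.pkl","rb"))["img"].astype(int)
# light grips: bright & low-saturation pixels in the side view near the ridge
h=cv2.cvtColor(a["img"],cv2.COLOR_RGB2HSV)
for nm,lo,hi in(("light",(0,0,150),(179,45,255)),("dark",(0,0,0),(179,255,70))):
    m=cv2.inRange(h,np.array(lo),np.array(hi))[150:275,180:275]
    K,L,s,c=cv2.connectedComponentsWithStats(m)
    for i in range(1,K):
        if s[i][4]>20: print(nm,(s[i][:5]+[180,150,0,0,0]).tolist(),(c[i]+[180,150]).round(0))
E
python3 look.py
```

```text
p [0.4905 0.309  0.1828] P [0.4557 0.3179 0.2132] z [ 0.74  -0.19  -0.645] nose [ 0.625 -0.16   0.764] F [-0.2  0.5 -0.1] gap 0.0854 q [ 1.01  0.12 -0.55  0.55 -0.82  1.11] t 35.2667
light [180, 150, 66, 125, 2676] [198. 208.]
light [221, 184, 54, 61, 1172] [249. 210.]
light [271, 191, 4, 15, 44] [273. 198.]
light [190, 198, 63, 77, 1965] [221. 238.]
light [207, 199, 7, 7, 21] [210. 202.]
light [246, 227, 12, 14, 76] [252. 233.]
light [258, 238, 6, 8, 28] [261. 242.]
light [248, 249, 25, 26, 309] [259. 262.]
light [259, 264, 16, 11, 94] [269. 271.]
dark [218, 150, 57, 40, 870] [252. 170.]
dark [208, 180, 7, 8, 40] [211. 184.]
dark [199, 193, 13, 16, 45] [205. 200.]
dark [259, 232, 16, 31, 96] [268. 246.]
```

```bash
cat >> h.py <<'E'
def down(pt,yaw,n=1):
    p,R=now();r=np.radians(yaw)
    Rt=np.c_[[-np.sin(r),np.cos(r),0],[np.cos(r),np.sin(r),0],[0,0,-1]];dr=Ro.from_matrix(R.T@Rt).as_rotvec();p0=p
    for i in range(1,n+1):
        pi=p0+(np.array(pt)-p0)*i/n;print("rot",(dr/n).round(3),"shift",(R.T@(pi-p)).round(4));p=pi;R=R@Ro.from_rotvec(dr/n).as_matrix()
E
python3 -c "
from h import *
down((.535,.297,.30),75.7,2)"
```

```text
p [0.4904 0.3115 0.1852] P [0.4556 0.3202 0.2155] z [ 0.742 -0.185 -0.644] nose [ 0.624 -0.161  0.765] F [ 0.4  0.6 -0.3] gap 0.0858 q [ 1.01  0.12 -0.55  0.55 -0.82  1.11] t 35.3667
rot [ 0.002  0.436 -0.   ] shift [-0.059  -0.0013 -0.0191]
rot [ 0.002  0.436 -0.   ] shift [-0.0454 -0.0014 -0.0422]
```

Request:
apply_moves([
  [0, 0, 0, -0.03, 0, -0.012, 0],
  [0, 0.1, 0, -0.059, -0.001, -0.019, 0],
  [0, 0.2, 0, -0.059, -0.001, -0.019, 0],
  [0, 0.32, 0, -0.059, -0.001, -0.019, 0],
  [0.002, 0.436, 0, -0.059, -0.001, -0.019, 0],
])

```text
t: 35.78
position: [0.514, 0.303, 0.2409]
tcp_rot: [0.212, 0.122, 0.969, -0.026]
contact_force: [0.5, 2.1, -1.1]
finger_gap: 0.0852
grasp_force: 0.0
```

Request:
apply_moves([
  [0, 0.1, 0, -0.02, 0, -0.02, 0],
  [0, 0.2, 0, -0.045, -0.001, -0.042, 0],
  [0, 0.32, 0, -0.045, -0.001, -0.042, 0],
  [0.002, 0.436, 0, -0.045, -0.001, -0.042, 0],
  [0.002, 0.436, 0, -0.045, -0.001, -0.042, 0],
])

```text
t: 36.2
position: [0.5405, 0.2948, 0.2922]
tcp_rot: [-0.006, 0.128, 0.992, -0.002]
contact_force: [-0.2, 0.5, -2.7]
finger_gap: 0.0854
grasp_force: 0.0
```

```bash
cat > look2.py <<'E'
from h import *
import cv2
from cell import arm
now()
a=arm.camera("side");pickle.dump(a,open("side_m.pkl","wb"))
bg=pickle.load(open("side6.pkl","rb"))["img"].astype(int); im=a["img"].astype(int)
d=(np.abs(im-bg).sum(2)>75).astype(np.uint8)[150:280,170:280]
K,L,s,c=cv2.connectedComponentsWithStats(d)
for i in range(1,K):
    if s[i][4]>12: print((s[i]+[170,150,0,0,0]).tolist(),(c[i]+[170,150]).round(0),"mean now",im[150:280,170:280][L==i].mean(0).round(0))
A=np.array([.6056,.2782,0]);B=np.array([.4033,.3298,0]);e=(A-B)/np.linalg.norm(A-B);n=np.array([-e[1],e[0],0]);M=(A+B)/2
for s0 in(.02,.03,.04):
    o=M+e*s0
    for nm,X in(("top",o+[0,0,.177]),("joint",o+[0,0,.125]),("gN",o+n*.03+[0,0,.03]),("gF",o-n*.03+[0,0,.03])):
        v=a["R"]@X+a["t"];print(s0,nm,[(a["fx"]*v[0]/v[2]+a["cx"]).round(0),(a["fy"]*v[1]/v[2]+a["cy"]).round(0)],end=" ")
    print()
E
python3 look2.py
```

```text
p [0.5405 0.2948 0.2922] P [0.5412 0.295  0.3392] z [-0.013 -0.003 -1.   ] nose [ 0.967 -0.253 -0.012] F [-0.2  0.5 -2.7] gap 0.0854 q [0.5  0.41 0.49 1.67 0.   0.75] t 36.2
[266, 163, 4, 7, 23] [267. 166.] mean now [135.  23.  19.]
[206, 184, 46, 74, 1073] [226. 225.] mean now [138. 130. 116.]
[270, 192, 10, 15, 101] [275. 200.] mean now [110.  99.  86.]
[226, 203, 7, 8, 28] [229. 206.] mean now [124. 118. 107.]
[241, 207, 25, 19, 206] [255. 216.] mean now [164. 151. 133.]
[270, 208, 9, 5, 17] [274. 210.] mean now [116.  97.  85.]
0.02 top [np.float64(221.0), np.float64(180.0)] 0.02 joint [np.float64(222.0), np.float64(200.0)] 0.02 gN [np.float64(214.0), np.float64(241.0)] 0.02 gF [np.float64(234.0), np.float64(230.0)] 
0.03 top [np.float64(218.0), np.float64(178.0)] 0.03 joint [np.float64(219.0), np.float64(199.0)] 0.03 gN [np.float64(211.0), np.float64(239.0)] 0.03 gF [np.float64(232.0), np.float64(228.0)] 
0.04 top [np.float64(215.0), np.float64(177.0)] 0.04 joint [np.float64(216.0), np.float64(197.0)] 0.04 gN [np.float64(209.0), np.float64(237.0)] 0.04 gF [np.float64(229.0), np.float64(226.0)]
```

Run:
```python
from h import *
im=pickle.load(open("side_m.pkl","rb"))["img"].astype(int)
b6=pickle.load(open("side6.pkl","rb"))["img"].astype(int);b9=pickle.load(open("side9.pkl","rb"))["img"].astype(int)
d6=im.sum(2)-b6.sum(2);d9=im.sum(2)-b9.sum(2)
for r in range(168,204,3):
    x=np.where(np.abs(d6[r,200:240])>70)[0]+200; print(r,(x.min(),x.max(),len(x),im[r,x].mean().round(0)) if len(x) else None,end=" ")
print()
for r in range(204,250,3):
    x=np.where(np.abs(d9[r,195:245])>70)[0]+195; print(r,[(g[0],g[-1],im[r,g].mean().round(0)) for g in np.split(x,np.where(np.diff(x)>2)[0]+1) if len(g)])
```

```text
168 None 171 None 174 None 177 None 180 None 183 None 186 (np.int64(209), np.int64(212), 4, np.float64(84.0)) 189 (np.int64(211), np.int64(222), 7, np.float64(69.0)) 192 (np.int64(210), np.int64(222), 9, np.float64(72.0)) 195 (np.int64(208), np.int64(222), 14, np.float64(72.0)) 198 (np.int64(210), np.int64(222), 13, np.float64(62.0)) 201 (np.int64(213), np.int64(227), 15, np.float64(86.0)) 
204 [(np.int64(212), np.int64(229), np.float64(98.0))]
207 [(np.int64(212), np.int64(216), np.float64(82.0)), (np.int64(226), np.int64(231), np.float64(112.0))]
210 [(np.int64(210), np.int64(214), np.float64(220.0)), (np.int64(217), np.int64(218), np.float64(168.0)), (np.int64(227), np.int64(233), np.float64(114.0))]
213 [(np.int64(211), np.int64(218), np.float64(162.0)), (np.int64(226), np.int64(231), np.float64(96.0))]
216 [(np.int64(212), np.int64(217), np.float64(109.0)), (np.int64(228), np.int64(234), np.float64(87.0))]
219 [(np.int64(211), np.int64(216), np.float64(118.0)), (np.int64(229), np.int64(237), np.float64(95.0))]
222 [(np.int64(210), np.int64(213), np.float64(123.0)), (np.int64(231), np.int64(237), np.float64(90.0))]
225 [(np.int64(210), np.int64(217), np.float64(111.0)), (np.int64(232), np.int64(236), np.float64(125.0))]
228 [(np.int64(211), np.int64(217), np.float64(106.0))]
231 [(np.int64(211), np.int64(217), np.float64(106.0)), (np.int64(235), np.int64(236), np.float64(67.0)), (np.int64(240), np.int64(244), np.float64(97.0))]
234 [(np.int64(211), np.int64(218), np.float64(104.0)), (np.int64(235), np.int64(238), np.float64(91.0))]
237 [(np.int64(212), np.int64(218), np.float64(95.0)), (np.int64(228), np.int64(236), np.float64(112.0))]
240 [(np.int64(214), np.int64(217), np.float64(146.0)), (np.int64(223), np.int64(231), np.float64(111.0))]
243 [(np.int64(218), np.int64(224), np.float64(113.0))]
246 []
249 []
```

Run:
```python
from h import *
np.set_printoptions(precision=4,suppress=True)
A=np.array([.6056,.2782,0]);B=np.array([.4033,.3298,0]);e=(A-B)/np.linalg.norm(A-B);n=np.array([-e[1],e[0],0]);M=(A+B)/2
def rp(u,off=0):
    o,d=ray("side",u,False);X=o+d*(n@(M+n*off-o))/(n@d);return X.round(4),"s",((X-M)@e).round(4)
for nm,u,off in(("top",(211,184),0),("row192",(216,192),0),("row198",(216,198),0),("joint",(218,203),0),("gripN end",(216,241),.03),("gripF end",(234,228),-.03),("gripN mid",(214,222),.02)):print(nm,*rp(u,off))
import cv2
im=pickle.load(open("side_m.pkl","rb"))["img"][176:208,200:234].max(2)
print("\n".join("".join(" .:*#@"[5-min(5,int(v)//45)] for v in r) for r in im))
```

```text
top [0.5599 0.2898 0.1506] s 0.0573
row192 [0.5436 0.294  0.1374] s 0.0404
row198 [0.5452 0.2936 0.1208] s 0.0421
joint [0.5391 0.2952 0.1106] s 0.0358
gripN end [0.523  0.3302 0.0336] s 0.0115
gripF end [0.5176 0.2697 0.0343] s 0.0212
gripN mid [0.5366 0.3164 0.0724] s 0.0281
...:*#*#*****:::**#***#####**:....
...*#**************##*#####**:....
..:*####************#*####***:....
..:#@@@####********##########:....
..:@@@@@@@##***#*****####*##*:....
::*@@@@@@@###******#######@#:.....
**#@@@@@@@@@#********###@@@*:.....
**##@@@@@@####*#######@@@@#:......
***##@@@@#**#######@@@@@@#:.......
****##@@@#**#@@@@##@@@@#*:........
*****#####**#@@@@#####*:..........
*******##**######@###*............
***********###*::#####:...........
**********####:.:*####:...........
******###*#@#*:.:*##@#:...........
********#####*:.:*####*...........
#*******####*:..:*####:...........
##******###@#:..:*##@#:...........
@##*****#####:..:###@#:...........
@@@##***####@#:.*###@#:...........
##@@##***#####**####@#:...........
***@@@#*####@######@#*............
:.:#@@#**####@@######*:...........
...*#@#::*##@@#@##**###*:.........
....*@@#:.:######*::*####*:.......
....:#@@:...*####****###*:::......
....:*#@#:...*@##***####:...:.....
.....:*@@#:..:#@####@##*:..:::....
......:#@@:..:*####@@#**:.::*:....
......:*#@#::**######***:::***....
.......:*@@#**##*::*##********:...
........:#@#####:...:**********:..
```

```bash
python3 -c "
from h import *
chain([(.56,.14,.30,60),(.55,-.04,.30,45)])"
```

```text
now [0.5399 0.2949 0.2924] yaw 75.37 tilt [-0.008 -0.005 -1.   ] F [-0.4  0.7 -0.5] gap 0.0854 g 0.0 t 36.25 q [ 0.5   0.41  0.49  1.66 -0.    0.76]
wz 0.268 shift [-0.059 -0.145 -0.008]
wz 0.262 shift [-0.081 -0.161  0.   ]
```

Request:
apply_moves([
  [0, 0, 0.268, -0.059, -0.145, -0.008, 0],
  [0, 0, 0.268, -0.059, -0.145, -0.008, 0],
  [0, 0, 0.268, -0.059, -0.145, -0.008, 0],
  [0, 0, 0.268, -0.059, -0.145, -0.008, 0],
])

```text
t: 36.58
position: [0.5569, 0.1386, 0.3048]
tcp_rot: [0.0, 0.257, 0.966, -0.002]
contact_force: [0.8, -0.3, 0.1]
finger_gap: 0.0856
grasp_force: 0.0
```

Request:
apply_moves([
  [0, 0, 0.262, -0.081, -0.161, 0, 0],
  [0, 0, 0.262, -0.081, -0.161, 0, 0],
  [0, 0, 0.262, -0.081, -0.161, 0, 0],
  [0, 0, 0.262, -0.081, -0.161, 0, 0],
  [0, 0, 0.262, -0.081, -0.161, 0, 0],
])

```text
t: 37.0
position: [0.5465, -0.0433, 0.3055]
tcp_rot: [0.001, 0.382, 0.924, -0.003]
contact_force: [-0.1, 1.6, 0.1]
finger_gap: 0.0856
grasp_force: 0.0
```

Run:
```python
from h import *
from cell import arm
b=arm.camera("top");pickle.dump(b,open("top_n.pkl","wb"));a=arm.camera("side");pickle.dump(a,open("side_n.pkl","wb"))
im=b["img"][140:210,175:235].max(2)   # top, stand region
print("\n".join("%3d "%(140+i)+"".join(" .:*#@"[5-min(5,int(v)//38)] for v in r) for i,r in enumerate(im)))
ref=pickle.load(open("top0.pkl","rb"))["img"]
```

```text
140 :::::::::::::::::::::::::::::::::::::*::::::::::::::::::::::
141 ::::::::::::::::::::::::::::::::::::::::::::::::::::::::::::
142 :::::::::::::::::::::::::::::::::::::::::::::::*::::::::::::
143 ::::::::::::::::::::::::::::::::::::::::::::::::::::::::::::
144 ::::::::::::::::::::::::::::::::::::::::::::::::::::::::::::
145 :::::::::::::::::::::::::**:::::::::::::::::::::::::::::::::
146 ::::::::::::::::::::::::**##*:::::::::::::::::::::::::::::::
147 ::::::::::::::::::::::*####@#*::::::::::::::::::::::::::::::
148 :::::::::::::::::::::*#####@@@#*::::::::::::::::::::::::::::
149 ::::::::::::::::::::*#######@@@#**::::::::::::::::::::::*:::
150 ::::::::::::::::::*########*#@@@@***::::::::::::::::::::::::
151 :::::::::::::::::*###@***##:*##@@@#*::::::::::::::::::::::::
152 ::::::::::::::::*##@#*:*##*:::*#@@@#**::::::::::::::::::::::
153 :::::::::::::**#####*:**##:::::*##@@@#*:::::::::::::::::::::
154 ::::::::::::#####@*:::*###:::::::*#@@@#**::::::::::::::*::::
155 :::::::::::*###@@#*:::**##::::::::*##@@@#**:::::::::::::::::
156 :::::::::::*##@@@########*:::**:::::*#@@@#**::::::::::::
[... 2749 characters left out ...]
:**##:::::::::::::::::::::::*######*::::::::::::::
200 :**###::::**##*:::::::::::::::::::::::*######:::::::::::::::
201 :*####::::**##*::::::::::::::::::::::**######:::::::::::::::
202 **####::::**##:::::::::::::::::::::::*######*:::::::::::::::
203 **###*::::*###:::::::::::::::::::::::*######::::::::::::::::
204 *####::::**##*:::::::::::::::::::::::*######::::::::::::::::
205 *####::::**##::::::::::::::::::::::::*#####*::::::::::::::::
206 *###*::::**##:::::::::::::::::::::::**#####:::::::::::::::::
207 ####:::::*###:::::::::::::::::::::::**#####:::::::::::::::::
208 ###*::::**##*:::::::::::::::::::::::*######:::::::::::::::::
209 ###:::::**##::::::::::::::::::::::::*######:::::::::::::::::
```

Run:
```python
from h import *
np.set_printoptions(precision=4,suppress=True)
a=pickle.load(open("side_n.pkl","rb"))["img"]
im=a[178:250,196:246].max(2)
print("\n".join("%3d "%(178+i)+"".join(" .:*#@"[5-min(5,int(v)//40)] for v in r) for i,r in enumerate(im)))
for nm,s,t in(("tip",(213,186),(180,169)),("joint",(216,200),(193,174.5)),("gA",(216,241),(192,184)),("gB",(234,228),(212,184)),("gC",(216,241),(212,185)),("gD",(234,228),(193,184))):print(nm,*tri(s,t,False))
```

```text
178 ......:*##*******************#***.                
179 ......:#@@##****************#*##*.                
180 ......:##@@####***************##*.                
181 ......:@@#@#@###***********#*#@#:..               
182 ******#@@@@######*********##@@@*:....             
183 ******##@@@#@##########**#@@@@#:....             .
184 *******##@@@#***########@@@@#*:......   .        .
185 ********##@@#***@@@@#####@@#*:........            
186 **********##***#@@@@@####**:.........             
187 ***************##########:.............           
188 **************###**::####:.......... ..           
189 **************##**:.:####*..........              
190 *************###**:.:####*:.......                
191 *************###*::.:#####:........               
192 ***#********####:...:#####:..........  ..         
193 ***###******####:...:#####.    ..........    .    
194 ***####*****#####. .*####*.     .........    .....
195 **####@##***#####:.:#####*.      .........   ..::.
196 **#####@##**######::#####*.       . .......   .:::
197 **##*:*@@##*#############*.           .   ..  ....

[... 2451 characters left out ...]
*****:.   .........  . 
243 *::......    ....  .. .:******....   ...  ....   .
244 ***::.....    .. ...  .*****:......  .... . ......
245 .***:.........  .......:***.  ......... .... . ...
246 ..***::....... ....    .::.........  .  .....  ...
247   :****:.............. ......  ......... .. .   ..
248   ...***:...........    ..  . ...... .  . .    ...
249     .:***:.. ......... . ............... .. .    .
tip [0.5329 0.3193 0.1706] 0.0062506706190803805
joint [0.5368 0.2999 0.1211] 0.0056296153501854025
gA [0.5346 0.3169 0.0198] 4.046398278502022e-05
gB [0.5279 0.2614 0.026 ] 0.0063447593674448455
gC [ 0.5521  0.2754 -0.0192] 0.029768967549298843
gD [0.5108 0.3008 0.0616] 0.02970703707170675
```

Triangulation puts the tip at (.533,.319,.171), the joint at (.537,.300,.121) and the grip ends near z ≈ .02. pliers_1 therefore hangs astride the ridge, leaning only about 11°. I'll regrasp it from above at the joint.

```bash
python3 -c "
from h import *
chain([(.56,.14,.30,60),(.536,.298,.27,75.7)])"
```

```text
now [ 0.5469 -0.0413  0.3054] yaw 45.04 tilt [-0.001 -0.004 -1.   ] F [ 0.1  0.4 -0.6] gap 0.0855 g 0.0 t 37.1 q [-0.07  0.27  0.32  1.62 -0.    0.71]
wz -0.261 shift [0.119 0.138 0.005]
wz -0.274 shift [0.1   0.125 0.03 ]
```

Request:
apply_moves([
  [0, 0, -0.261, 0.119, 0.138, 0.005, 0],
  [0, 0, -0.261, 0.119, 0.138, 0.005, 0],
  [0, 0, -0.261, 0.119, 0.138, 0.005, 0],
  [0, 0, -0.261, 0.119, 0.138, 0.005, 0],
  [0, 0, -0.261, 0.119, 0.138, 0.005, 0],
])

```text
t: 37.52
position: [0.5596, 0.1487, 0.2992]
tcp_rot: [-0.001, 0.255, 0.967, -0.001]
contact_force: [-0.1, -0.8, -1.1]
finger_gap: 0.0853
grasp_force: 0.0
```

Request:
apply_moves([
  [0, 0, -0.274, 0.1, 0.125, 0.03, 0],
  [0, 0, -0.274, 0.1, 0.125, 0.03, 0],
  [0, 0, -0.274, 0.1, 0.125, 0.03, 0],
  [0, 0, -0.274, 0.1, 0.125, 0.03, 0],
  [0, 0, -0.274, 0.1, 0.125, 0.03, 0],
])

```text
t: 37.93
position: [0.5327, 0.308, 0.2671]
tcp_rot: [-0.002, 0.119, 0.993, -0.001]
contact_force: [-0.3, -0.6, 0.2]
finger_gap: 0.0853
grasp_force: 0.0
```

Request:
apply_moves([
  [0, 0, 0, 0, 0, 0, 0],
  [0, 0, 0, 0, 0, 0, 0],
  [0, 0, 0, 0, 0, 0, 0],
])

```text
t: 38.18
position: [0.5355, 0.3005, 0.2699]
tcp_rot: [-0.001, 0.123, 0.992, -0.001]
contact_force: [0.2, -0.3, 0.1]
finger_gap: 0.0854
grasp_force: 0.0
```

```bash
python3 -c "
from h import *
chain([(.536,.298,.087,75.7)])"
```

```text
now [0.5355 0.3005 0.2699] yaw 75.87 tilt [-0.002 -0.003 -1.   ] F [ 0.2 -0.3  0.1] gap 0.0854 g 0.0 t 38.1833 q [ 0.51  0.39  0.41  1.59 -0.    0.76]
wz 0.003 shift [-0.001 -0.002  0.183]
```

Request:
apply_moves([
  [0, 0, 0, 0, -0.001, 0.04, 0],
  [0, 0, 0, 0, -0.001, 0.08, 0],
  [0, 0, 0, 0, -0.001, 0.12, 0],
  [0, 0, 0, 0, -0.001, 0.15, 0],
  [0, 0, 0, 0, -0.001, 0.17, 0],
])

```text
t: 38.6
position: [0.534, 0.2971, 0.0967]
tcp_rot: [-0.002, 0.124, 0.992, -0.002]
contact_force: [-0.8, 1.4, -0.2]
finger_gap: 0.085
grasp_force: 0.0
```

Request:
apply_moves([
  [0, 0, 0, 0, 0, 0.008, 0],
  [0, 0, 0, 0, 0, 0.013, 0],
  [0, 0, 0, 0, 0, 0.013, 0],
  [0, 0, 0, 0, 0, 0.013, 150],
  [0, 0, 0, 0, 0, 0.013, 200],
])

```text
t: 39.02
position: [0.536, 0.2996, 0.0882]
tcp_rot: [-0.0, 0.123, 0.992, -0.001]
contact_force: [0.2, 0.3, -0.2]
finger_gap: 0.0634
grasp_force: 0.0
```

Request:
apply_moves([
  [0, 0, 0, 0, 0, 0, 255],
  [0, 0, 0, 0, 0, 0, 255],
  [0, 0, 0, 0, 0, 0, 255],
  [0, 0, 0, 0, 0, 0, 255],
  [0, 0, 0, 0, 0, 0, 255],
])

```text
t: 39.43
position: [0.5354, 0.2997, 0.0873]
tcp_rot: [-0.001, 0.123, 0.992, -0.001]
contact_force: [-0.1, 0.8, 5.2]
finger_gap: 0.015
grasp_force: 97.9
```

Request:
apply_moves([
  [0, 0, 0, 0, 0, 0, 255],
  [0, 0, 0, 0, 0, 0, 255],
  [0, 0, 0, 0, 0, 0, 255],
  [0, 0, 0, 0, 0, 0, 255],
])

```text
t: 39.77
position: [0.5354, 0.2997, 0.0873]
tcp_rot: [-0.001, 0.123, 0.992, -0.001]
contact_force: [-0.1, 1.0, 5.0]
finger_gap: 0.0153
grasp_force: 97.9
```

Request:
apply_moves([
  [0, 0, 0, 0, 0, -0.005, 255],
  [0, 0, 0, 0, 0, -0.015, 255],
  [0, 0, 0, 0, 0, -0.035, 255],
  [0, 0, 0, 0, 0, -0.06, 255],
  [0, 0, 0, 0, 0, -0.085, 255],
])

```text
t: 40.18
position: [0.5346, 0.2992, 0.1726]
tcp_rot: [-0.002, 0.123, 0.992, -0.002]
contact_force: [0.2, 1.7, -2.0]
finger_gap: 0.0152
grasp_force: 98.0
```

Request:
apply_moves([
  [0, 0, 0, 0, 0, -0.03, 255],
  [0, 0, 0, 0, 0, -0.06, 255],
  [0, 0, 0, 0, 0, -0.09, 255],
  [0, 0, 0, 0, 0, -0.11, 255],
  [0, 0, 0, 0, 0, -0.12, 255],
])

```text
t: 40.6
position: [0.5359, 0.3001, 0.2954]
tcp_rot: [0.0, 0.123, 0.992, -0.0]
contact_force: [0.5, 0.3, -1.1]
finger_gap: 0.0154
grasp_force: 98.1
```

Request:
apply_moves([
  [0, 0, 0, 0, 0, 0, 255],
  [0, 0, 0, 0, 0, 0, 255],
])

```text
t: 40.77
position: [0.5356, 0.2999, 0.2919]
tcp_rot: [-0.001, 0.123, 0.992, -0.001]
contact_force: [0.7, -0.4, -1.5]
finger_gap: 0.0155
grasp_force: 98.0
```

Run:
```python
from h import *
from cell import arm
chain([(.555,.22,.295,58.3),(.575,.145,.295,40.8),(.588,.07,.295,23.2),(.598,0,.295,5.6)])
s=arm.observe();p=s["position"]
a=arm.camera("side");pickle.dump(a,open("side_q.pkl","wb"))
yd=np.array([np.cos(np.radians(75.7)),np.sin(np.radians(75.7)),0])
for nm,X in(("crotch",p+[0,0,.028]),("gL",p+[0,0,-.058]+.03*yd),("gR",p+[0,0,-.058]-.03*yd),("tip",p+[0,0,.09])):
    v=a["R"]@X+a["t"];print(nm,[(a["fx"]*v[0]/v[2]+a["cx"]).round(0),(a["fy"]*v[1]/v[2]+a["cy"]).round(0)])
im=a["img"][118:182:2,196:250]; m=im.max(2)
print("\n".join("%3d "%(118+2*i)+"".join(" .:*#@"[5-min(5,int(v)//40)] for v in r) for i,r in enumerate(m)))
```

```text
now [0.5356 0.2999 0.2919] yaw 75.87 tilt [-0.002 -0.002 -1.   ] F [ 0.7 -0.4 -1.5] gap 0.0155 g 98.0 t 40.7667 q [ 0.51  0.4   0.47  1.65 -0.    0.76]
wz 0.307 shift [-0.038 -0.073 -0.003]
wz 0.305 shift [-0.056 -0.053  0.   ]
wz 0.307 shift [-0.065 -0.039  0.   ]
wz 0.307 shift [-0.068 -0.018  0.   ]
crotch [np.float64(212.0), np.float64(117.0)]
gL [np.float64(203.0), np.float64(160.0)]
gR [np.float64(226.0), np.float64(151.0)]
tip [np.float64(210.0), np.float64(87.0)]
118 ........ .**###**:::***:::::......    ::::::::........
120 ........  .:**:  ..:**:...:::.........::::............
122 .......       ..   .***:.::*.    . ..::...............
124 *:*:*:     .....  .::*******:...... .::...............
126 *:***:.   .::::.  ...:*******:...   .::...............
128 *:***:. ..:****.. .. .*******:      .::...............
130 *::::.. ..:***:   .:. :*******.  .. .::...............
132 ::.::.  .:***.   ..::  :#**#**:     .:::..............
134 :::::....:***.    ...  .*#**#**.    ..:.      ........
136 ::.....::**#:      ..   .#*****:... ..:.              
138 :::::..:****. ..   ...  .*****
[... 543 characters left out ...]
            
158    .:**##*****:      ..:*:.         ...:.             
160    .:**##******:..:.  **:.      .   ...:.             
162      :*##****:*:..:*:..                               
164    .:::********:....                                  
166 ::::::*****::.    ..                           .:.    
168 ::::**:... ....  ...                        .::.      
170 :... .... ...........                    .:.          
172  ..................::::.....          ..              
174  .........:******..:*#######*:    ...                 
176 ........*********:.:*********#***.                    
178 .......*#**********************:*.                    
180 ......:@###@###***************##*.
```

The hold is square; the grip ends match the prediction within 2–4 px. I'll carry it to its bay.

Request:
apply_moves([
  [0, 0, 0.04, -0.005, -0.01, 0, 255],
  [0, 0, 0.1, -0.012, -0.024, 0, 255],
  [0, 0, 0.17, -0.021, -0.04, -0.002, 255],
  [0, 0, 0.24, -0.03, -0.057, -0.003, 255],
  [0, 0, 0.307, -0.038, -0.073, -0.003, 255],
])

```text
t: 41.23
position: [0.5543, 0.2181, 0.2936]
tcp_rot: [-0.002, 0.276, 0.961, -0.002]
contact_force: [0.6, 0.3, -1.7]
finger_gap: 0.0154
grasp_force: 98.0
```

Request:
apply_moves([
  [0, 0, 0.061, -0.011, -0.011, 0, 255],
  [0, 0, 0.122, -0.022, -0.021, 0, 255],
  [0, 0, 0.183, -0.034, -0.032, 0, 255],
  [0, 0, 0.244, -0.045, -0.042, 0, 255],
  [0, 0, 0.305, -0.056, -0.053, 0, 255],
])

```text
t: 41.65
position: [0.574, 0.1437, 0.2936]
tcp_rot: [-0.002, 0.419, 0.908, -0.003]
contact_force: [-0.2, -0.2, -1.5]
finger_gap: 0.0152
grasp_force: 98.1
```

Request:
apply_moves([
  [0, 0, 0.061, -0.013, -0.008, 0, 255],
  [0, 0, 0.123, -0.026, -0.016, 0, 255],
  [0, 0, 0.184, -0.039, -0.023, 0, 255],
  [0, 0, 0.246, -0.052, -0.031, 0, 255],
  [0, 0, 0.307, -0.065, -0.039, 0, 255],
])

```text
t: 42.07
position: [0.5867, 0.069, 0.2938]
tcp_rot: [-0.001, 0.553, 0.833, -0.003]
contact_force: [0.0, 0.0, -1.8]
finger_gap: 0.0151
grasp_force: 98.1
```

Request:
apply_moves([
  [0, 0, 0.07, -0.016, -0.004, 0, 255],
  [0, 0, 0.14, -0.031, -0.008, 0, 255],
  [0, 0, 0.21, -0.047, -0.012, 0, 255],
  [0, 0, 0.27, -0.06, -0.016, 0, 255],
  [0, 0, 0.307, -0.068, -0.018, 0, 255],
])

```text
t: 42.48
position: [0.5969, -0.001, 0.294]
tcp_rot: [-0.001, 0.674, 0.739, -0.003]
contact_force: [-0.4, 0.3, -0.9]
finger_gap: 0.0154
grasp_force: 98.1
```

Request:
apply_moves([
  [0, 0, 0, 0, 0, 0, 255],
  [0, 0, 0, 0, 0, 0, 255],
  [0, 0, 0, 0, 0, 0, 255],
])

```text
t: 42.73
position: [0.5973, 0.0014, 0.2948]
tcp_rot: [-0.001, 0.671, 0.741, -0.002]
contact_force: [-1.1, -0.5, -1.3]
finger_gap: 0.0151
grasp_force: 98.1
```

Run:
```python
from h import *
chain([(.598,0,.10,5.6)])
# along-rail positions of pliers_2 and pliers_10 from the clean top view (top6: before; heads near known heights)
O=np.array([.6029,-.0502,0]);r=np.array([-.0987,.995,0])
b=pickle.load(open("top0.pkl","rb"))["img"]
m=b[130:150,285:305].max(2)<45
ys,xs=np.where(m);u=(xs.mean()+285,ys.mean()+130);X=plane("top",u,.17,False);print("p2 head",u,X.round(3),((X-O)@r).round(3))
```

```text
now [0.5973 0.0014 0.2948] yaw 5.69 tilt [-0.004 -0.002 -1.   ] F [-1.1 -0.5 -1.3] gap 0.0151 g 98.1 t 42.7333 q [ 0.    0.37  0.43  1.64 -0.    1.48]
wz 0.002 shift [-0.001  0.001  0.195]
p2 head (np.float64(295.02702702702703), np.float64(141.93693693693695)) [0.59 0.05 0.17] 0.101
```

Request:
apply_moves([
  [0, 0, 0, -0.003, 0.001, 0.025, 255],
  [0, 0, 0, -0.003, 0.001, 0.055, 255],
  [0, 0, 0, -0.003, 0.001, 0.085, 255],
  [0, 0, 0, -0.003, 0.001, 0.115, 255],
  [0, 0, 0, -0.003, 0.001, 0.14, 255],
])

```text
t: 43.15
position: [0.5975, -0.0013, 0.1531]
tcp_rot: [-0.001, 0.671, 0.742, -0.002]
contact_force: [0.6, -0.4, -0.8]
finger_gap: 0.0156
grasp_force: 98.1
```

Request:
apply_moves([
  [0, 0, 0, 0, 0, 0.02, 255],
  [0, 0, 0, 0, 0, 0.038, 255],
  [0, 0, 0, 0, 0, 0.05, 255],
  [0, 0, 0, 0, 0, 0.056, 255],
  [0, 0, 0, 0, 0, 0.058, 255],
])

```text
t: 43.57
position: [0.5975, -0.0017, 0.0961]
tcp_rot: [-0.001, 0.671, 0.741, -0.003]
contact_force: [-0.8, 0.3, -1.0]
finger_gap: 0.0151
grasp_force: 98.1
```

Request:
apply_moves([
  [0, 0, 0, 0, 0, 0.001, 255],
  [0, 0, 0, 0, 0, 0.003, 255],
  [0, 0, 0, 0, 0, 0.003, 255],
])

```text
t: 43.82
position: [0.5986, -0.0023, 0.0947]
tcp_rot: [0.0, 0.671, 0.741, -0.002]
contact_force: [-1.2, -0.8, -1.0]
finger_gap: 0.0156
grasp_force: 98.1
```

Request:
apply_moves([
  [0, 0, 0, 0, 0, 0.001, 255],
  [0, 0, 0, 0, 0, 0.002, 255],
  [0, 0, 0, 0, 0, 0.002, 255],
])

```text
t: 44.07
position: [0.5983, -0.0025, 0.0922]
tcp_rot: [-0.0, 0.672, 0.741, -0.002]
contact_force: [0.6, 1.1, -0.7]
finger_gap: 0.015
grasp_force: 98.1
```

Request:
apply_moves([
  [0, 0, 0, 0, 0, 0.001, 255],
  [0, 0, 0, 0, 0, 0.002, 255],
  [0, 0, 0, 0, 0, 0.002, 255],
])

```text
t: 44.32
position: [0.5981, -0.0025, 0.0899]
tcp_rot: [-0.0, 0.672, 0.741, -0.002]
contact_force: [-0.3, 0.2, -1.2]
finger_gap: 0.0155
grasp_force: 98.1
```

Request:
apply_moves([
  [0, 0, 0, 0, 0, 0.001, 255],
  [0, 0, 0, 0, 0, 0.002, 255],
  [0, 0, 0, 0, 0, 0.002, 255],
])

```text
t: 44.57
position: [0.5981, -0.0025, 0.0879]
tcp_rot: [-0.0, 0.672, 0.741, -0.002]
contact_force: [-0.5, 0.4, -0.8]
finger_gap: 0.0152
grasp_force: 98.1
```

Request:
apply_moves([
  [0, 0, 0, 0, 0, 0.001, 255],
  [0, 0, 0, 0, 0, 0.0015, 255],
  [0, 0, 0, 0, 0, 0.0015, 255],
])

```text
t: 44.82
position: [0.5983, -0.0025, 0.0873]
tcp_rot: [0.0, 0.672, 0.741, -0.002]
contact_force: [-1.8, -0.1, 4.7]
finger_gap: 0.0151
grasp_force: 98.9
```

Contact came at .087, as expected. I'll release slowly and retreat.

Request:
apply_moves([
  [0, 0, 0, 0, 0, 0.0005, 240],
  [0, 0, 0, 0, 0, -0.0005, 210],
  [0, 0, 0, 0, 0, -0.0005, 180],
  [0, 0, 0, 0, 0, -0.0005, 100],
  [0, 0, 0, 0, 0, -0.0005, 0],
])

```text
t: 45.23
position: [0.5982, -0.0025, 0.087]
tcp_rot: [-0.0, 0.672, 0.741, -0.002]
contact_force: [0.4, -0.8, -0.2]
finger_gap: 0.0482
grasp_force: 0.0
```

Request:
apply_moves([
  [0, 0, 0, 0, 0, 0, 0],
  [0, 0, 0, 0, 0, 0, 0],
  [0, 0, 0, 0, 0, 0, 0],
  [0, 0, 0, 0, 0, -0.03, 0],
  [0, 0, 0, 0, 0, -0.06, 0],
])

```text
t: 45.65
position: [0.5969, -0.0023, 0.1461]
tcp_rot: [-0.002, 0.672, 0.741, -0.003]
contact_force: [0.5, 0.2, 1.4]
finger_gap: 0.0856
grasp_force: 0.0
```

Request:
apply_moves([
  [0, 0, 0, 0, 0, -0.04, 0],
  [0, 0, 0, 0, 0, -0.08, 0],
  [0, 0, 0, 0, 0, -0.12, 0],
  [0, 0, 0, 0, 0, -0.15, 0],
  [0, 0, 0, 0, 0, -0.15, 0],
])

```text
t: 46.07
position: [0.6007, -0.0019, 0.3038]
tcp_rot: [0.003, 0.672, 0.741, 0.001]
contact_force: [0.5, 0.4, 0.5]
finger_gap: 0.0855
grasp_force: 0.0
```

Request:
apply_moves([
  [0, 0, 0, -0.04, -0.03, 0, 0],
  [0, 0, 0, -0.08, -0.06, 0, 0],
  [0, 0, 0, -0.12, -0.09, 0, 0],
  [0, 0, 0, -0.16, -0.12, 0, 0],
  [0, 0, 0, -0.16, -0.12, 0, 0],
])

```text
t: 46.48
position: [0.4934, -0.1747, 0.2979]
tcp_rot: [-0.0, 0.672, 0.741, -0.002]
contact_force: [0.7, -1.0, 0.4]
finger_gap: 0.0854
grasp_force: 0.0
```

Request:
apply_moves([
  [0, 0, 0, -0.03, -0.02, 0, 0],
  [0, 0, 0, -0.07, -0.04, 0, 0],
  [0, 0, 0, -0.11, -0.06, 0, 0],
  [0, 0, 0, -0.14, -0.08, 0, 0],
  [0, 0, 0, -0.14, -0.08, 0, 0],
])

```text
t: 46.9
position: [0.4261, -0.3255, 0.2981]
tcp_rot: [-0.0, 0.674, 0.739, -0.003]
contact_force: [0.2, 1.3, 0.6]
finger_gap: 0.0856
grasp_force: 0.0
```

Run:
```python
from h import *
from cell import arm
now()
a=arm.camera("side");b=arm.camera("top");pickle.dump(a,open("side_z.pkl","wb"));pickle.dump(b,open("top_z.pkl","wb"))
m=b["img"][124:172,278:382].max(2)
print("\n".join("%3d "%(124+i)+"".join(" .:*#@"[5-min(5,int(v)//40)] for v in r) for i,r in enumerate(m)))
m=a["img"][112:190,250:318].max(2)
print("\n".join("%3d "%(112+i)+"".join(" .:*#@"[5-min(5,int(v)//40)] for v in r) for i,r in enumerate(m)))
```

```text
p [ 0.4261 -0.3255  0.2981] P [ 0.4263 -0.3253  0.3451] z [-0.004 -0.004 -1.   ] nose [ 0.093 -0.996  0.004] F [0.2 1.3 0.6] gap 0.0856 q [-0.65  0.25  0.27  1.59 -0.01  0.83] t 46.9
124 #####@@##***********************************************************************************************
125 ###@@@##************************************************************************************************
126 @@@@##**************************************************************************************************
127 @@##**************************************************************************:***************:::.:*****
128 ##****************************************************************************:***************    .*****
129 *************:*:*****************************************:************************************.   .:****
130 ************:**::*:**************************************::***************************##******..   :****
131 **************:*****************************************::***************************####*******#*******
132 *****::*****:**######*************####***
[... 9308 characters left out ...]
..:::********:.   .:.::............ .......
181 ..     .:.   ..  :*::  ...::::*:*****:..   ...:*:.......... . ......
182 ..     .:.   .. .:*::  ...:::*:..::::...   ::.::....................
183 ...    .::. ......::.....:::**:........    :..::....................
184 ...    .::..............:::***:........   .:..::.   ................
185 ...    ..::....     ...:::****:... ....   .:..::.. .........:*****:.
186 ...    ..::....     :::::****:....  ...   .:..::... .......:*****:..
187  ..    ..:::...     ::::****:.....   ..   .:..::.   .....:*******:..
188 ...    ..::.....    :::****:...........   .:..::........:********. .
189 ...    ..:......   .::***::............   .:..:::... ..:********....
```

The last views show p2, p1, p10, p7 and p9 at top-view columns of about 295, 313, 335, 353 and 371. Those match the five bay centres (293, 313, 333, 353, 372), all upright, and the arm is clear. Handing in.

```bash
python3 -c "
from cell import arm
print(arm.close_job())"
```

```text
the job is handed in; nothing more can be done
None
```

I handed the job in with all five pliers hanging in order of length, longest to shortest; no verdict came back, and my last check was the final camera images. pliers_1 slipped from the gripper once and was picked up again.

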